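# Load the hardness tester from the latched specimen case

## Task

Lift the draw latch of the aluminium specimen case, open the lid and load every specimen in it onto the hardness tester's red stage, one to a recess, flat on its floor with the polished face up. Roll the load thumbwheel to 5, slide the stage until the middle of the red ring on its steel reference disc is right under the indenter tip, and shut the lid of the empty case again (the latch may stay undone). Keep off the measuring head and leave the other things on the bench where they are.

Things in the scene. Friction and masses are not known exactly. Their poses are not given: they have to be found in the camera images.
- case: aluminium specimen case with black corners, 170 mm deep (x) by 250 mm wide (y), origin under its centre on the bench. Its front (latch) faces its own -x, the lid is hinged along its +x side. Body 90 mm high: a flat foam floor 82 mm above the bench inside a rim 8 mm higher and 5 mm thick; the 45 mm next to the hinge are filled up to the rim. The lid is 28 mm deep, so the shut case is 118 mm high
- lever (a joint): swing of the steel draw-latch lever (red tip) on the case front: 0 = shut, hanging down; it grows as the tip is pulled out from the case and up; end stop 1.6 rad. It goes over centre near 0.25 rad (about 2 N at the tip); the hook springs off its keeper at about 1.1 rad. A stiff pivot: it stays about where it is left
- lever_grip (a point): point to grip on the latch lever, near its outer end, 38 mm in front of the case and 38 mm above the bench when shut. The lever is a steel fork 24 mm wide (along the case's y), with free room on both sides; it can be pinched by its two sides and turns freely between the fingers. It swings at 54 mm round the pivot pin, which lies along the case's y, 12 mm in front of the case front (case x = -97 mm) and 86 mm above the bench. Its own axes turn with the lever
- hook_tip (a point): end of the latch's hook, 10 mm wide. Shut: held behind the lip of the keeper on the lid's front, 8 mm in front of the case, 101 mm above the bench. Once the lever has slackened it a light spring throws it outward off the keeper, 22 to 37 mm in front of the case
- lid (a joint): lid angle, 0 = shut, opens upward and away to 1.85 rad; a stiff hinge, it stays where it is left (about 5 N at the knob). The hinge line runs along the case's y at case x = +85 mm, 90 mm above the bench. It cannot be lifted while the hook is on
- lid_knob (a point): middle of the black lid knob, an upright cylinder 22 mm across and 34 mm high, standing on the lid's top in the middle near the front; this point is 20 mm above the lid top, 135 mm from the hinge line and 48 mm above it when shut. Its axes turn with the lid
- indenter (a point): tip of the tester's fixed brass indenter, pointing down, 83 mm above the bench, 10 mm above the tops of loaded specimens; axes of the tester (x: away from its front, along the slide). Above it hangs the white measuring head, 46 mm in diameter, from 105 mm up
- head: the tester's measuring head with the indenter and its arm to the steel post on the -y side; fixed, origin under the tester's middle. Not to be touched
- spot (a point): centre of the red ring (11 mm across) on top of the steel reference disc at the head end of the stage; the disc is 30 mm across, its top 73 mm above the bench; moves with the stage, axes of the tester. The stage slides along the tester's x, from fully out (spot 110 mm short of the indenter) to 40 mm past it, with about 2 N of friction, and stays where it is left
- stage_knob (a point): middle of the stage's red upright knob, a cylinder 24 mm across and 34 mm high, centre about 73 mm above the bench, at the front end of the stage, 174 mm in front of the spot
- wheel (a joint): angle of the black numbered load thumbwheel, 0.628 rad (36 degrees) a digit: the digit set is the angle / 0.628, the white digit on top between the white marks. It clicks from digit to digit (digits 0 to 9; detent about 1.3 N at the rim). Rolling its top away along the control box's +x raises the digit
- wheel_top (a point): highest point of the thumbwheel, 76 mm above the bench, in the middle of its width; fixed, axes of the control box (x: the way the rim moves, away from the box's front; y: the axle). The wheel is 64 mm across and 20 mm wide, and stands 18 mm out of the top of the black control box (160 mm by 130 mm); 20 mm of rim is one digit
- recess1 (a point): middle of the floor of recess 1 of the stage: square, 42 mm wide, 5 mm deep, its floor 51 mm above the bench; recesses are 60 mm apart (front row, -y side); axes of the tester
- recess2 (a point): middle of the floor of recess 2 of the stage: square, 42 mm wide, 5 mm deep, its floor 51 mm above the bench; recesses are 60 mm apart (front row, +y side); axes of the tester
- recess3 (a point): middle of the floor of recess 3 of the stage: square, 42 mm wide, 5 mm deep, its floor 51 mm above the bench; recesses are 60 mm apart (head end row, -y side); axes of the tester
- recess4 (a point): middle of the floor of recess 4 of the stage: square, 42 mm wide, 5 mm deep, its floor 51 mm above the bench; recesses are 60 mm apart (head end row, +y side); axes of the tester
- spec1_mid (a point): centre of the green specimen, if present: a resin puck 30 mm across and 22 mm high, 50 g, with a polished steel section in its top face (its +z), standing in the case
- spec2_mid (a point): centre of the orange specimen, if present: a resin puck 30 mm across and 22 mm high, 50 g, with a polished steel section in its top face (its +z), standing in the case
- spec3_mid (a point): centre of the cream specimen, if present: a resin puck 30 mm across and 22 mm high, 50 g, with a polished steel section in its top face (its +z), standing in the case
- spec4_mid (a point): centre of the blue specimen, if present: a resin puck 30 mm across and 22 mm high, 50 g, with a polished steel section in its top face (its +z), standing in the case
- loupe: small black loupe 32 mm across, 26 mm high; origin under its centre; a bystander, to be left alone
- weight: brass weight 28 mm across, 38 mm high; origin under its centre; a bystander, to be left alone
- screwdriver: yellow screwdriver 150 mm long, lying behind the case; origin in its middle; a bystander, to be left alone
- bottle: amber bottle 52 mm across, 120 mm high; origin under its centre; a bystander, to be left alone
Things that resemble listed ones, but are neither listed nor needed, are in the scene too. What is shaped like the part that bears wheel but turquoise is not meant.

How it is judged (in metres and radians):
On the way, in this order (a step that is already met when the one before it is completed fails the run):
1. the latch lever is lifted past centre and the hook is off its keeper, the lid still shut (value of joint lever above 1 rad and x of hook_tip in the frame of case below -0.104 m and value of joint lid below 0.1 rad), for 0.2 s.
2. the lid is open (value of joint lid above 1.1 rad), for 0.2 s.
At the end, for the whole second after the job is handed in: Every specimen present stands in a stage recess, one to each (within 9 mm of its middle, on its floor, face up within 7 degrees); the thumbwheel reads 5 (within a third of a step); the ringed spot is within 4 mm of the indenter axis; the lid is shut (under 0.06 rad) (((horizontal distance between spec1_mid and recess1 below 0.009 m and z of spec1_mid in the frame of recess1 between 0.008 and 0.0145 m) or (horizontal distance between spec1_mid and recess2 below 0.009 m and z of spec1_mid in the frame of recess2 between 0.008 and 0.0145 m) or (horizontal distance between spec1_mid and recess3 below 0.009 m and z of spec1_mid in the frame of recess3 between 0.008 and 0.0145 m) or (horizontal distance between spec1_mid and recess4 below 0.009 m and z of spec1_mid in the frame of recess4 between 0.008 and 0.0145 m)) and angle between each of spec1_mid, spec2_mid, spec3_mid, spec4_mid's own z axis and vertical below 0.12 rad and ((horizontal distance between spec2_mid and recess1 below 0.009 m and z of spec2_mid in the frame of recess1 between 0.008 and 0.0145 m) or (horizontal distance between spec2_mid and recess2 below 0.009 m and z of spec2_mid in the frame of recess2 between 0.008 and 0.0145 m) or (horizontal distance between spec2_mid and recess3 below 0.009 m and z of spec2_mid in the frame of recess3 between 0.008 and 0.0145 m) or (horizontal distance between spec2_mid and recess4 below 0.009 m and z of spec2_mid in the frame of recess4 between 0.008 and 0.0145 m)) and ((horizontal distance between spec3_mid and recess1 below 0.009 m and z of spec3_mid in the frame of recess1 between 0.008 and 0.0145 m) or (horizontal distance between spec3_mid and recess2 below 0.009 m and z of spec3_mid in the frame of recess2 between 0.008 and 0.0145 m) or (horizontal distance between spec3_mid and recess3 below 0.009 m and z of spec3_mid in the frame of recess3 between 0.008 and 0.0145 m) or (horizontal distance between spec3_mid and recess4 below 0.009 m and z of spec3_mid in the frame of recess4 between 0.008 and 0.0145 m)) and ((horizontal distance between spec4_mid and recess1 below 0.009 m and z of spec4_mid in the frame of recess1 between 0.008 and 0.0145 m) or (horizontal distance between spec4_mid and recess2 below 0.009 m and z of spec4_mid in the frame of recess2 between 0.008 and 0.0145 m) or (horizontal distance between spec4_mid and recess3 below 0.009 m and z of spec4_mid in the frame of recess3 between 0.008 and 0.0145 m) or (horizontal distance between spec4_mid and recess4 below 0.009 m and z of spec4_mid in the frame of recess4 between 0.008 and 0.0145 m)) and value of joint wheel between 2.9416 and 3.3416 rad and horizontal distance between spot and indenter below 0.004 m and value of joint lid below 0.06 rad); the robot touches nothing.
It fails at once if the measuring head is struck or pushed (over 3 N) (contact force between head and anything else above 3 N).
It fails at once if a bystander is moved more than 4 cm (distance of any of loupe, weight, screwdriver, bottle from where it was at the start of the episode above 0.04 m).
Of spec1, spec2, spec3, spec4 only 2 to 4 are there at a start; the rules pass over those that are not, and their reading is None.
At some moment in a run one of spec1, spec2, spec3, spec4 may be knocked a few centimetres aside while the robot is not near it.
It also fails if it takes over 210 s, if anything falls off the work surface, if the arm or the gripper's body presses on something with over 40 N, if the wrist force passes 120 N, or if a joint passes its speed limit or range.

## Robot

A 6-joint arm with a two-finger parallel gripper is mounted at the origin on the work surface. World frame = base frame: x ahead of the robot, y to its left, z up, the work surface at z = 0. Lengths are in m, angles in degrees, forces in N, time in s.
With the tool pointing down it reaches from about 0.375 to 0.9 m from the base axis. Payload 3.1 kg.
Tool frame: the origin (TCP) lies at the very end of the fingers, on their centre line; the grasp point (between the pads) lies behind it (bot.grip_depth is the z of the grasp point in the tool frame, in m); z points along the fingers, y is the direction in which the jaws open and shut (so a half turn about z gives the same grasp; the last joint's range is limited). The gripper opens to 87 mm and grips with 3 to 60 N. Pads are 19 mm wide; open, the fingers measure 117 mm over their backs; the gripper's body (75 mm by 190 mm) begins 51 mm behind the grasp point.
Start: joints at [-82.191, 30.224, 82.088, -0, 67.689, -10.227], TCP at [0.194, -0.594, 0.223] pointing down, gripper open.
Joint ranges: [-176.69, 176.69], [-43.24, 126.21], [12.49, 139.97], [-82, 262], [0, 151.66], [-163.58, 163.58]. Speed limits (degrees/s): [159.86, 159.86, 180, 180, 180, 180].

## Interface

Orientations are given as a 3x3 rotation matrix whose columns are the frame's x, y, z axes.
In Python, from rig import bot, vision gives the robot as it stands. The module is installed in compiled form; this text tells all that it offers.
- The arm moves only by the shell command python3 -m jog 'ROWS'. ROWS is JSON, a list of rows, each a list of 3 entries, a list of its own where there are three numbers: the shift along the tool's x, y, z in mm, then the turn, a rotation vector about the tool's x, y, z in degrees, then the closure, from 0 (fully open) to 1 (shut). In form: [[[dx, dy, dz], [wx, wy, wz], fingers], ...]. A call has 1 to 12 rows; each row is the pose to reach, as a shift and turn from the pose commanded when the call began, along the tool's axes at that moment; what a row does not reach only later rows make up. A row lasts 1/12 s, in which the tool goes at most 41.7 mm and 7.16 degrees, less where a joint would pass 70% of its speed; a pose out of reach is approached as far as the arm can. A call with a gripper value outside its range is refused whole. The fingers move at their own pace and stop on an object; the grip force is fixed at half the most. Time passes only in rows, so rows that repeat a pose let the fingers close. It gives the time, the measured TCP pose, the force and the opening at its end, in the units of the state.
- bot.read_state(): the state, without advancing time (a new reading comes with each control period).
- vision.capture(name): name is "side" or "top" or "wrist"; returns the picture (480x640x3 uint8, red, green, blue); there is no depth.
- vision.camera_info(name): a dict with "intrinsics" (3x3 intrinsics, pixels), "camera_from_world" (4x4, takes a point from world to camera coordinates); the wrist camera has in their place "mount" (4x4, takes a point from camera to tool coordinates, whose origin is the TCP and whose axes are the flange's). Camera axes: x right, y up, looking along -z (the intrinsics and any distortion apply to the point x, -y, -z); pixel columns grow to the right and rows downward; lengths in m; the calibration is good to about 2 mm. A picture is of the moment at which its call begins: read the wrist's pose just before it. camera_info takes no time and is no camera call.
- bot.hand_in(): hands the job in, once; it reports no verdict.
The state is a dict: "time_s": time; "joint_positions": joint angles; "qvel": joint speeds; "tau": joint torques, N m; "position": TCP position; "tcp_rot": TCP orientation; "force": force on the tool from outside, world axes, zero at the start; "moment": the same for the moment, N m; "opening": opening from 0.0 (shut) to 1.0 (fully open).
Only numpy, scipy, OpenCV 4.12 (cv2) and the standard library are available. Lean on these libraries where they do the work, as an engineer would, in place of code of your own. Each camera call takes 0.05 s, during which the arm holds its last target. There are 200 camera calls.

## Working session

There is one attempt and no reset: what is moved stays moved. The work goes in short steps, Python scripts to look and compute and a shell command to move; the robot and the scene stay as the last step left them, time stands still between calls to the robot, and variables do not carry over. Pictures are saved under pics/ and viewed, about 12 in all and at most 16, crops included, and the job is handed in when it is done.

```bash
mkdir -p pics; cat > h.py <<'E'
import numpy as np, cv2
from rig import bot, vision
def cam(name, st=None):
    i=vision.camera_info(name); K=np.array(i["intrinsics"],float)
    if "camera_from_world" in i: T=np.array(i["camera_from_world"])
    else:
        st=st or bot.read_state(); W=np.eye(4); W[:3,:3]=np.array(st["tcp_rot"]); W[:3,3]=st["position"]
        T=np.linalg.inv(W@np.array(i["mount"]))
    return K,T,i
def shot(name,fn=None):
    st=bot.read_state(); c=cam(name,st); im=vision.capture(name)
    if fn: cv2.imwrite("pics/"+fn,cv2.cvtColor(im,cv2.COLOR_RGB2BGR))
    return im,c
def proj(c,p):
    K,T,_=c; q=T[:3,:3]@np.array(p,float)+T[:3,3]; q=K@np.array([q[0],-q[1],-q[2]]); return q[:2]/q[2]
def ray(c,uv):
    K,T,_=c; d=np.linalg.inv(K)@np.array([uv[0],uv[1],1.]); d=np.array([d[0],-d[1],-d[2]])
    R=T[:3,:3]; return -R.T@T[:3,3], R.T@d
def onz(c,uv,z):
    o,d=ray(c,uv); return o+d*(z-o[2])/d[2]
def tri(c1,a,c2,b):
    o,d=ray(c1,a);p,e=ray(c2,b); s=np.linalg.lstsq(np.c_[d,-e],p-o,rcond=None)[0]
    A=o+d*s[0];B=p+e*s[1]; return (A+B)/2, np.linalg.norm(A-B)
E
python3 - <<'E'
from h import *
np.set_printoptions(precision=3,suppress=True)
for n in("top","side","wrist"):
    im,c=shot(n,n+"0.png"); print(n,c[0].tolist(),[k for k in c[2]]); print(np.linalg.inv(c[1]))
print(bot.read_state(),bot.grip_depth)
E
```

```text
top [[479.71824125444175, 0.0, 313.35795583342974], [0.0, 479.71824125444175, 240.85433388800962], [0.0, 0.0, 1.0]] ['intrinsics', 'camera_from_world']
[[ 0.008  0.996 -0.088  0.414]
 [-0.999  0.005 -0.033 -0.011]
 [-0.032  0.088  0.996  1.104]
 [ 0.     0.     0.     1.   ]]
side [[624.5372885178147, 0.0, 331.7273380160563], [0.0, 624.5372885178147, 242.80668923814292], [0.0, 0.0, 1.0]] ['intrinsics', 'camera_from_world']
[[-0.874  0.351 -0.337  0.017]
 [-0.486 -0.656  0.578  0.795]
 [-0.018  0.669  0.743  1.128]
 [ 0.     0.     0.     1.   ]]
wrist [[356.65564113815634, 0.0, 321.11995286115143], [0.0, 356.65564113815634, 237.89368121130443], [0.0, 0.0, 1.0]] ['intrinsics', 'mount']
[[ 0.31   0.91   0.276  0.269]
 [-0.951  0.297  0.087 -0.568]
 [-0.002 -0.289  0.957  0.384]
 [ 0.     0.     0.     1.   ]]
{'time_s': 0.15, 'joint_positions': array([-82.19 ,  30.267,  82.14 ,  -0.001,  67.69 , -10.229]), 'qvel': array([ 0.086, -0.247, -0.284, -0.034, -0.026,  0.027]), 'tau': array([  0.   , -44.043, -17.684,   0.063,   0.055,  -0.   ]), 'position': array([ 0.193, -0.594,  0.222]), 'tcp_rot': array([[ 0.951,  0.31 , -0.   ],
       [ 0.31 , -0.951,  0.002],
       [ 0.   , -0.002, -1.   ]]), 'force': array([-0.734, -0.513, -0.015]), 'moment': array([ 0.001, -0.039,  0.034]), 'opening': 1.0036767335310715} -0.0187
```

View pics/top0.png

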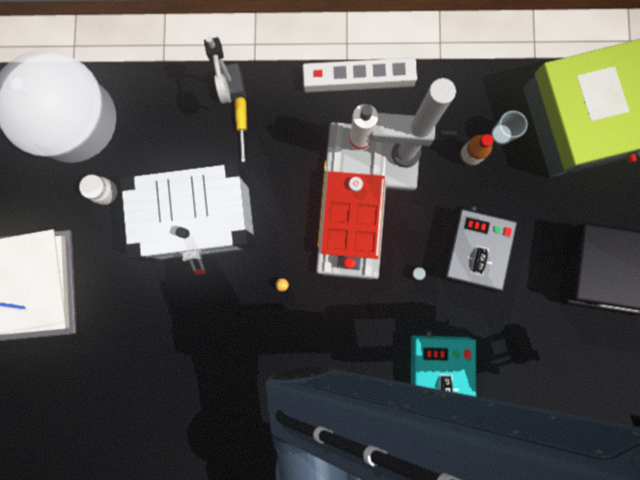

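View pics/side0.png

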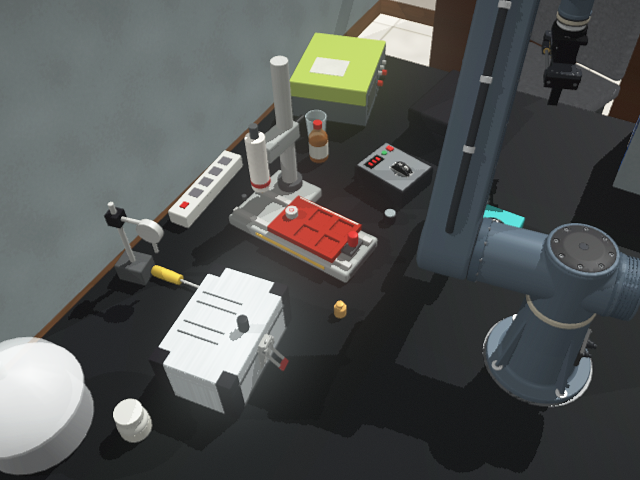

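```bash
cat > m1.py <<'E'
from h import *
np.set_printoptions(precision=4,suppress=True)
T=cv2.cvtColor(cv2.imread("pics/top0.png"),cv2.COLOR_BGR2RGB);S=cv2.cvtColor(cv2.imread("pics/side0.png"),cv2.COLOR_BGR2RGB)
ct=cam("top");cs=cam("side")
for n,a,b in[("knob",(181,232),(243,323)),("levertip",(199,271),(284,365)),("stageknob",(350,263),(352,238)),("ring",(356,184),(291,212)),("wheel",(481,261),(402,167)),("weight",(282,285),(340,309)),("jar?",(419,273),(390,213))]:
    print(n,*tri(ct,a,cs,b))
r=T.astype(int)
def rect(m,z,nm):
    m=cv2.morphologyEx(m.astype(np.uint8),cv2.MORPH_OPEN,np.ones((3,3)))
    cn=max(cv2.findContours(m,0,2)[0],key=cv2.contourArea).reshape(-1,2)
    w=np.array([onz(ct,p,z)[:2] for p in cn],np.float32); print(nm,cv2.minAreaRect(w)); print(cv2.boxPoints(cv2.minAreaRect(w)))
red=(r[...,0]>120)&(r[...,1]<70)&(r[...,2]<70); rect(red,.056,"stage")
w=(r.min(2)>170); w[:,:115]=0; w[:,260:]=0; w[:150]=0;rect(w,.118,"case")
for a,b in[((157,180),(161,222)),((168,179),(172,221)),((191,177),(195,218)),((203,175),(208,216))]:
    p=onz(ct,a,.118);q=onz(ct,b,.118);print("groove",p,q,np.degrees(np.arctan2(*(p-q)[1::-1])))
bx=(abs(r-[150,150,150]).max(2)<60);bx[:,:440]=0;bx[:,530:]=0;bx[:200]=0;bx[300:]=0;rect(bx,.06,"box")
big=lambda I,x0,y0,x1,y1,s:cv2.resize(I[y0:y1,x0:x1],None,fx=s,fy=s,interpolation=2)
a=big(T,120,60,270,290,2.6);b=big(T,300,80,540,300,2)
o=np.zeros((600,800,3),np.uint8);o[:a.shape[0],:390]=a[:,:390];o[:440,400:800]=b[:,:400]
cv2.imwrite("pics/t1.png",o[...,::-1])
E
python3 m1.py
```

```text
knob [0.5145 0.2896 0.1421] 0.0018673072310643314
levertip [0.4381 0.2795 0.0348] 0.001930896222907674
stageknob [ 0.4586 -0.0556  0.0779] 0.00279128381365753
ring [ 0.6314 -0.0692  0.0678] 0.001621212821087841
wheel [ 0.4638 -0.3343  0.0736] 0.00011274447953211545
weight [0.4095 0.0946 0.0188] 0.0008766720115183479
jar? [ 0.4375 -0.2118  0.0295] 0.0017780414708242968
stage ((0.5651281476020813, -0.059224389493465424), (0.11688876152038574, 0.1835383176803589), 85.20492553710938)
[[ 0.4688 -0.1098]
 [ 0.6517 -0.1251]
 [ 0.6615 -0.0087]
 [ 0.4786  0.0067]]
case ((0.5564212203025818, 0.29303690791130066), (0.18687546253204346, 0.2511928677558899), 7.386736869812012)
[[0.4476 0.4056]
 [0.4799 0.1565]
 [0.6652 0.1805]
 [0.6329 0.4296]]
groove [0.628  0.3524 0.118 ] [0.5388 0.3406 0.118 ] 7.529117998981773
groove [0.6302 0.329  0.118 ] [0.541  0.3174 0.118 ] 7.407586699654267
groove [0.6345 0.2802 0.118 ] [0.5475 0.269  0.118 ] 7.284076553828375
groove [0.6388 0.2548 0.118 ] [0.5518 0.2418 0.118 ] 8.511617841348592
box ((0.49041903018951416, -0.34072384238243103), (0.12029574811458588, 0.14982998371124268), 76.72013092041016)
[[ 0.4037 -0.3821]
 [ 0.5495 -0.4165]
 [ 0.5771 -0.2994]
 [ 0.4313 -0.265 ]]
```

View pics/t1.png

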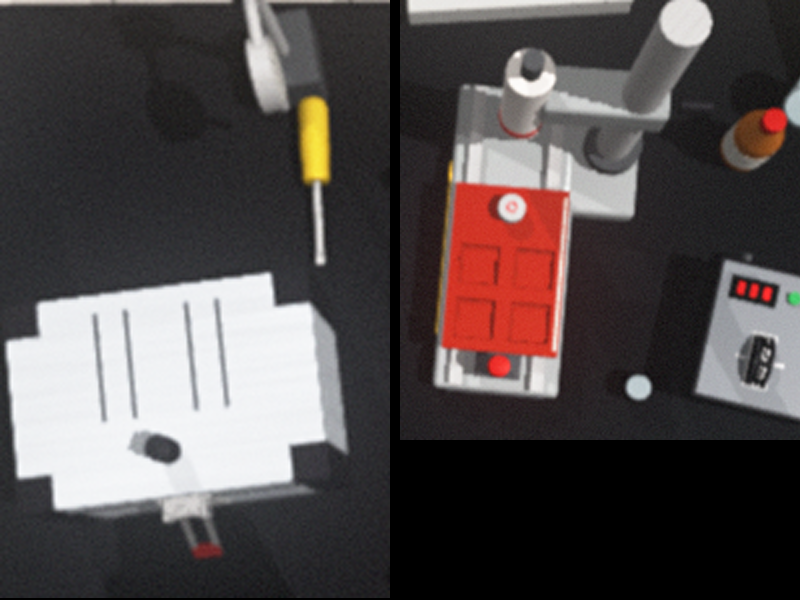

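```bash
cat >> h.py <<'E'
from scipy.spatial.transform import Rotation as Ro
def R(yaw,tilt=0,flip=False):
    """tool down, tool x at heading yaw; tilt>0 swings fingertips toward tool +x (body leans back to -x)"""
    return (Ro.from_euler('z',yaw,degrees=True)*Ro.from_euler('x',180,degrees=True)*Ro.from_euler('y',tilt,degrees=True)).as_matrix()
def rows(p,Rt,grasp=True,st=None,frm=None):
    """print shift (mm) / turn (deg) in current tool axes so the grasp point (or TCP) gets to p"""
    st=st or bot.read_state(); R0,p0=frm or (np.array(st["tcp_rot"]),np.array(st["position"]))
    p=np.array(p,float); t=p+Rt@np.array([0,0,-bot.grip_depth]) if grasp else p
    d=R0.T@(t-p0)*1000; w=Ro.from_matrix(R0.T@Rt).as_rotvec(degrees=True)
    n=int(np.ceil(max(np.linalg.norm(d)/41.7,np.linalg.norm(w)/7.16)))
    print(np.round(d,1).tolist(),np.round(w,1).tolist(),"rows>=",n,"tcp",np.round(t,3)); return Rt,t
E
python3 - <<'E'
from h import *
print(R(0),R(0,20)[:,2])
rows([.45,-.33,.25],R(-13.3),False)
E
```

```text
[[ 1.0000000e+00  0.0000000e+00  0.0000000e+00]
 [ 0.0000000e+00 -1.0000000e+00 -1.2246468e-16]
 [ 0.0000000e+00  1.2246468e-16 -1.0000000e+00]] [ 3.42020143e-01 -1.15079156e-16 -9.39692621e-01]
[325.6, -171.3, -27.8] [-0.1, 0.0, 31.3] rows>= 9 tcp [ 0.45 -0.33  0.25]
```

```bash
python3 -m jog '[[[325,-171,-28],[0,0,31.3],0],[[325,-171,-28],[0,0,31.3],0],[[325,-171,-28],[0,0,31.3],0],[[325,-171,-28],[0,0,31.3],0],[[325,-171,-28],[0,0,31.3],0],[[325,-171,-28],[0,0,31.3],0],[[325,-171,-28],[0,0,31.3],0],[[325,-171,-28],[0,0,31.3],0],[[325,-171,-28],[0,0,31.3],0],[[325,-171,-28],[0,0,31.3],0],[[325,-171,-28],[0,0,31.3],0],[[325,-171,-28],[0,0,31.3],0]]'
python3 - <<'E'
from h import *
im,c=shot("wrist"); u=proj(c,[.464,-.334,.076]); print(u)
cv2.circle(im,tuple(int(v) for v in u),2,(255,0,255),-1); cv2.imwrite("pics/w1.png",im[...,::-1])
E
```

```text
time_s: 1.15
position: [0.4494, -0.331, 0.2503]
tcp_rot: [[0.974, -0.228, -0.001], [-0.228, -0.974, -0.0], [-0.001, 0.0, -1.0]]
force: [-0.0, -0.3, 0.2]
opening: 1.001
[321.52967876 200.17574948]
```

View pics/w1.png

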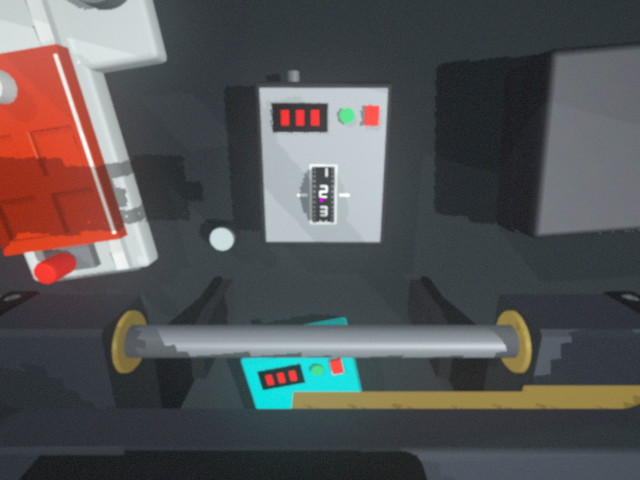

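```bash
python3 - <<'E'
from h import *
c=cam("wrist"); m=onz(c,(323.5,195),.058); print("wheel",m, onz(c,(323,194.5),.058))
x=R(-13.3)[:,0]; ax=np.array([m[0],m[1],.044])
def P(phi,r=.024): 
    a=np.radians(phi); return ax+r*(np.sin(a)*x+np.cos(a)*np.array([0,0,1])), R(-13.3,-phi)
p,Rt=P(-18,.06); A=rows(p,Rt,False)
p,Rt=P(-18); B=rows(p,Rt,False)
for f in(0,18,20): p,Rt=P(f); C=rows(p,Rt,False,frm=B)
D=rows(*P(-18),False,frm=C)
E
```

```text
wheel [ 0.46486484 -0.33695516  0.058     ] [ 0.4654719  -0.33658241  0.058     ]
[-1.7, 1.5, 149.2] [0.0, 18.0, 0.0] rows>= 4 tcp [ 0.447 -0.333  0.101]
[9.4, 1.5, 183.4] [0.0, 18.0, 0.0] rows>= 5 tcp [ 0.458 -0.335  0.067]
[7.4, -0.0, 1.2] [-0.0, -18.0, 0.0] rows>= 3 tcp [ 0.465 -0.337  0.068]
[14.1, -0.0, 4.6] [-0.0, -36.0, 0.0] rows>= 6 tcp [ 0.472 -0.339  0.067]
[14.8, 0.0, 5.1] [-0.0, -38.0, 0.0] rows>= 6 tcp [ 0.473 -0.339  0.067]
[-14.8, -0.0, 5.1] [0.0, 38.0, -0.0] rows>= 6 tcp [ 0.458 -0.335  0.067]
```

```bash
python3 -m jog '[[[-2,1.5,149],[0,18,0],0],[[-2,1.5,149],[0,18,0],0],[[-2,1.5,149],[0,18,0],0],[[-2,1.5,149],[0,18,0],0],[[-2,1.5,149],[0,18,0],0],[[9.4,1.5,183.4],[0,18,0],0],[[9.4,1.5,183.4],[0,18,0],0],[[9.4,1.5,183.4],[0,18,0],0.6],[[9.4,1.5,183.4],[0,18,0],1],[[9.4,1.5,183.4],[0,18,0],1],[[9.4,1.5,183.4],[0,18,0],1],[[9.4,1.5,183.4],[0,18,0],1]]'
python3 -m jog '[[[0,0,0],[0,0,0],1],[[0,0,0],[0,0,0],1],[[2.5,0,0],[0,-6,0],1],[[5,0,0.6],[0,-12,0],1],[[7.4,0,1.2],[0,-18,0],1],[[9.7,0,2.2],[0,-24,0],1],[[12,0,3.4],[0,-30,0],1],[[14.1,0,4.6],[0,-36,0],1],[[14.8,0,5.1],[0,-38,0],1],[[14.8,0,5.1],[0,-38,0],1],[[14.8,0,5.1],[0,-38,0],0.5],[[14.8,0,5.1],[0,-38,0],0.5]]'
```

```text
time_s: 2.2
position: [0.4584, -0.3352, 0.0682]
tcp_rot: [[0.925, -0.23, 0.302], [-0.218, -0.973, -0.072], [0.31, 0.001, -0.951]]
force: [0.3, 0.8, -0.3]
opening: 0.705
time_s: 3.2
position: [0.4741, -0.338, 0.067]
tcp_rot: [[0.915, -0.229, -0.332], [-0.215, -0.973, 0.078], [-0.341, 0.0, -0.94]]
force: [-0.7, 0.4, -0.0]
opening: 0.303
```

```bash
python3 -m jog '[[[0,0,0],[0,0,0],0.5],[[0,0,0],[0,0,0],0.5],[[0,0,0],[0,0,0],0.5],[[-14.8,0,5.1],[0,38,0],0.5],[[-14.8,0,5.1],[0,38,0],0.5],[[-14.8,0,5.1],[0,38,0],0.5],[[-14.8,0,5.1],[0,38,0],0.5],[[-14.8,0,5.1],[0,38,0],0.5],[[-14.8,0,5.1],[0,38,0],0.5],[[-14.8,0,5.1],[0,38,0],0.5]]'
python3 - <<'E'
from h import *
im,c=shot("wrist"); u=proj(c,[.4652,-.3368,.076]).astype(int); print(u)
k=im[max(u[1]-110,0):u[1]+110,u[0]-150:u[0]+150]; cv2.imwrite("pics/w2.png",cv2.resize(k,None,fx=1.5,fy=1.5)[...,::-1])
E
```

```text
time_s: 4.03
position: [0.4558, -0.3334, 0.0669]
tcp_rot: [[0.925, -0.232, 0.3], [-0.221, -0.973, -0.07], [0.308, -0.002, -0.951]]
force: [-0.5, -0.1, 0.4]
opening: 0.505
[325 277]
```

View pics/w2.png

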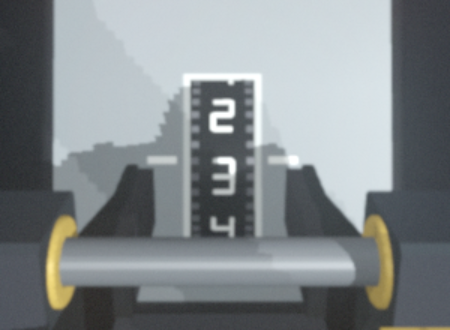

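```bash
python3 -m jog '[[[0,0,0],[0,0,0],1],[[0,0,0],[0,0,0],1],[[0,0,0],[0,0,0],1],[[0,0,0],[0,0,0],1],[[0,0,0],[0,0,0],1],[[2.5,0,0],[0,-6,0],1],[[5,0,0.6],[0,-12,0],1],[[7.4,0,1.2],[0,-18,0],1],[[9.7,0,2.2],[0,-24,0],1],[[12,0,3.4],[0,-30,0],1],[[14.1,0,4.6],[0,-36,0],1],[[14.8,0,5.1],[0,-38,0],1]]'
python3 -m jog '[[[0,0,0],[0,0,0],1],[[0,0,0],[0,0,0],0.5],[[0,0,0],[0,0,0],0.5],[[0,0,0],[0,0,0],0.5],[[0,0,0],[0,0,0],0.5],[[-14.8,0,5.1],[0,38,0],0.5],[[-14.8,0,5.1],[0,38,0],0.5],[[-14.8,0,5.1],[0,38,0],0.5],[[-14.8,0,5.1],[0,38,0],0.5],[[-14.8,0,5.1],[0,38,0],0.5],[[-14.8,0,5.1],[0,38,0],0.5],[[-14.8,0,5.1],[0,38,0],0.5]]'
python3 -m jog '[[[0,0,0],[0,0,0],1],[[0,0,0],[0,0,0],1],[[0,0,0],[0,0,0],1],[[0,0,0],[0,0,0],1],[[0,0,0],[0,0,0],1],[[2.5,0,0],[0,-6,0],1],[[5,0,0.6],[0,-12,0],1],[[7.4,0,1.2],[0,-18,0],1],[[9.7,0,2.2],[0,-24,0],1],[[12,0,3.4],[0,-30,0],1],[[14.1,0,4.6],[0,-36,0],1],[[14.8,0,5.1],[0,-38,0],1]]'
python3 -m jog '[[[0,0,0],[0,0,0],1],[[0,0,0],[0,0,0],0.5],[[0,0,0],[0,0,0],0.5],[[0,0,0],[0,0,0],0.5],[[0,0,0],[0,0,0],0.5]]'
python3 - <<'E'
from h import *
rows([.43,-.33,.25],R(-13.3),False)
E
```

```text
time_s: 5.08
position: [0.4755, -0.339, 0.0668]
tcp_rot: [[0.913, -0.227, -0.339], [-0.213, -0.974, 0.076], [-0.347, 0.003, -0.938]]
force: [-1.1, -1.1, 5.3]
opening: 0.224
time_s: 6.08
position: [0.4557, -0.3333, 0.067]
tcp_rot: [[0.925, -0.232, 0.3], [-0.222, -0.973, -0.07], [0.308, -0.002, -0.951]]
force: [0.8, 0.1, -0.6]
opening: 0.499
time_s: 7.08
position: [0.4754, -0.3389, 0.0669]
tcp_rot: [[0.913, -0.226, -0.34], [-0.213, -0.974, 0.076], [-0.348, 0.003, -0.937]]
force: [-2.2, -1.0, 6.0]
opening: 0.225
time_s: 7.5
position: [0.4734, -0.338, 0.0667]
tcp_rot: [[0.915, -0.23, -0.333], [-0.216, -0.973, 0.079], [-0.342, -0.0, -0.94]]
force: [0.0, 0.4, 0.3]
opening: 0.439
[-104.2, 2.2, -157.1] [-0.0, 20.0, 0.0] rows>= 5 tcp [ 0.43 -0.33  0.25]
```

```bash
python3 -m jog '[[[0,0,-40],[0,0,0],0.2],[[-104,2,-157],[0,20,0],0],[[-104,2,-157],[0,20,0],0],[[-104,2,-157],[0,20,0],0],[[-104,2,-157],[0,20,0],0],[[-104,2,-157],[0,20,0],0],[[-104,2,-157],[0,20,0],0],[[-104,2,-157],[0,20,0],0]]'
python3 - <<'E'
from h import *
im,c=shot("wrist"); u=proj(c,[.4652,-.3368,.076]).astype(int); print(u)
k=im[max(u[1]-60,0):u[1]+60,u[0]-80:u[0]+80]; cv2.imwrite("pics/w3.png",cv2.resize(k,None,fx=2.5,fy=2.5)[...,::-1])
cy=7.5; P0=np.array([.564,.296,0]); Rc=Ro.from_euler('z',cy,degrees=True)
W=lambda x,y,z:P0+Rc.apply([x,y,z])
A=rows(W(-.19,0,.20),R(cy),True)
E
```

```text
time_s: 8.17
position: [0.4302, -0.33, 0.2498]
tcp_rot: [[0.973, -0.23, -0.0], [-0.23, -0.973, 0.0], [-0.0, -0.0, -1.0]]
force: [-1.0, 0.1, 0.9]
opening: 0.967
[320 178]
[-190.9, -572.3, 68.5] [-0.1, 0.1, -20.8] rows>= 15 tcp [0.376 0.271 0.181]
```

View pics/w3.png

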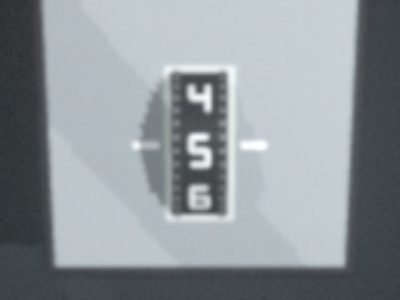

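```bash
python3 - <<'E'
from h import *
rows([.44,.28,.26],R(7.5),False)
E
```

```text
[-130.4, -595.7, -10.2] [-0.1, 0.1, -20.8] rows>= 15 tcp [0.44 0.28 0.26]
```

```bash
python3 -m jog '[[[-65,-298,-10],[0,0,-10],0],[[-65,-298,-10],[0,0,-10],0],[[-65,-298,-10],[0,0,-10],0],[[-65,-298,-10],[0,0,-10],0],[[-65,-298,-10],[0,0,-10],0],[[-65,-298,-10],[0,0,-10],0],[[-65,-298,-10],[0,0,-10],0],[[-130,-596,-10],[0,0,-20.8],0],[[-130,-596,-10],[0,0,-20.8],0],[[-130,-596,-10],[0,0,-20.8],0],[[-130,-596,-10],[0,0,-20.8],0],[[-130,-596,-10],[0,0,-20.8],0]]'
python3 - <<'E'
from h import *
rows([.44,.28,.26],R(7.5),False)
E
```

```text
time_s: 9.22
position: [0.438, 0.1722, 0.2579]
tcp_rot: [[0.991, 0.132, -0.004], [0.132, -0.991, -0.001], [-0.004, 0.0, -1.0]]
force: [1.7, 0.1, 0.4]
opening: 1.001
[16.3, -106.6, -2.2] [0.0, 0.2, 0.1] rows>= 3 tcp [0.44 0.28 0.26]
```

```bash
python3 -m jog '[[[16,-107,-2],[0,0,0],0],[[16,-107,-2],[0,0,0],0],[[16,-107,-2],[0,0,0],0],[[16,-107,-2],[0,0,0],0],[[16,-107,-2],[0,0,0],0]]'
python3 - <<'E'
from h import *
im,c=shot("wrist"); cy=7.5; P0=np.array([.564,.296,0]); Rc=Ro.from_euler('z',cy,degrees=True)
for q in[(-.123,-.012,.038),(-.123,.012,.038),(-.05,0,.155),(-.085,-.125,.118),(-.085,.125,.118),(.085,0,.118),(-.097,0,.086)]:
    u=proj(c,P0+Rc.apply(q)).astype(int); print(q,u); cv2.circle(im,tuple(u),3,(255,0,255),-1)
cv2.imwrite("pics/w4.png",im[...,::-1])
E
```

```text
time_s: 9.63
position: [0.4397, 0.2793, 0.2596]
tcp_rot: [[0.991, 0.135, -0.004], [0.135, -0.991, -0.002], [-0.004, 0.001, -1.0]]
force: [0.3, -0.8, 0.1]
opening: 1.002
(-0.123, -0.012, 0.038) [332 202]
(-0.123, 0.012, 0.038) [310 202]
(-0.05, 0, 0.155) [322 135]
(-0.085, -0.125, 0.118) [469 178]
(-0.085, 0.125, 0.118) [174 176]
(0.085, 0, 0.118) [323 -64]
(-0.097, 0, 0.086) [321 185]
```

View pics/w4.png

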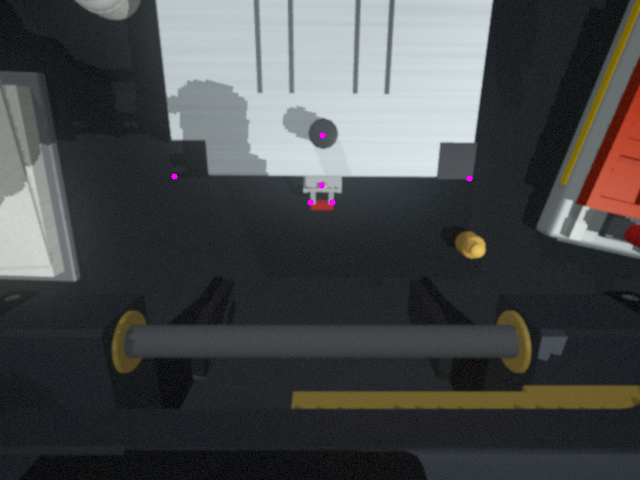

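```bash
cat >> h.py <<'E'
cy=7.5; P0=np.array([.564,.296,0]); Rc=Ro.from_euler('z',cy,degrees=True)
W=lambda x,y,z:P0+Rc.apply([x,y,z])
E
python3 - <<'E'
from h import *
A=rows(W(-.20,0,.15),R(cy,30))
B=rows(W(-.123,0,.038),R(cy,30),frm=A)
for f in range(12,97,12):
    a=np.radians(28.4+f); C=rows(W(-.097-.054*np.sin(a),0,.086-.054*np.cos(a)),R(cy,30),frm=B)
E
```

```text
[-64.6, -1.9, 126.3] [0.0, 30.2, 0.2] rows>= 5 tcp [0.375 0.271 0.134]
[10.7, 0.0, 135.5] [0.0, 0.0, 0.0] rows>= 4 tcp [0.451 0.281 0.022]
[-4.4, -0.0, -10.5] [0.0, 0.0, 0.0] rows>= 1 tcp [0.442 0.28  0.029]
[-7.0, -0.0, -21.4] [0.0, 0.0, 0.0] rows>= 1 tcp [0.435 0.279 0.037]
[-7.3, -0.0, -32.7] [0.0, 0.0, 0.0] rows>= 1 tcp [0.429 0.278 0.046]
[-5.3, -0.0, -43.8] [0.0, 0.0, 0.0] rows>= 2 tcp [0.425 0.278 0.057]
[-1.0, -0.0, -54.3] [0.0, 0.0, 0.0] rows>= 2 tcp [0.424 0.278 0.068]
[5.4, -0.0, -63.6] [0.0, 0.0, 0.0] rows>= 2 tcp [0.424 0.278 0.08 ]
[13.6, 0.0, -71.4] [0.0, 0.0, 0.0] rows>= 2 tcp [0.428 0.278 0.09 ]
[23.2, -0.0, -77.3] [0.0, 0.0, 0.0] rows>= 2 tcp [0.433 0.279 0.1  ]
```

```bash
python3 -m jog '[[[-64.6,-2,126],[0,30,0],0.4],[[-64.6,-2,126],[0,30,0],0.4],[[-64.6,-2,126],[0,30,0],0.4],[[-64.6,-2,126],[0,30,0],0.4],[[-64.6,-2,126],[0,30,0],0.4],[[-64.6,-2,126],[0,30,0],0.4],[[-64.6,-2,126],[0,30,0],0.4],[[-64.6,-2,126],[0,30,0],0.4]]'
python3 -m jog '[[[10.7,0,135.5],[0,0,0],0.4],[[10.7,0,135.5],[0,0,0],0.4],[[10.7,0,135.5],[0,0,0],0.4],[[10.7,0,135.5],[0,0,0],0.4],[[10.7,0,135.5],[0,0,0],0.5],[[10.7,0,135.5],[0,0,0],1],[[10.7,0,135.5],[0,0,0],1],[[10.7,0,135.5],[0,0,0],1],[[10.7,0,135.5],[0,0,0],1],[[10.7,0,135.5],[0,0,0],1]]'
python3 -m jog '[[[-4.4,0,-10.5],[0,0,0],1],[[-7,0,-21.4],[0,0,0],1],[[-7.3,0,-32.7],[0,0,0],1],[[-5.3,0,-43.8],[0,0,0],1],[[-1,0,-54.3],[0,0,0],1],[[5.4,0,-63.6],[0,0,0],1],[[13.6,0,-71.4],[0,0,0],1],[[13.6,0,-71.4],[0,0,0],1],[[13.6,0,-71.4],[0,0,0],1],[[13.6,0,-71.4],[0,0,0],1]]'
```

```text
time_s: 10.35
position: [0.3846, 0.2712, 0.1578]
tcp_rot: [[0.875, 0.143, 0.462], [0.126, -0.99, 0.067], [0.467, -0.0, -0.884]]
force: [1.1, -1.4, 0.0]
opening: 0.613
time_s: 11.18
position: [0.4721, 0.2828, 0.0686]
tcp_rot: [[0.904, 0.136, 0.406], [0.125, -0.991, 0.053], [0.409, 0.003, -0.912]]
force: [-2.5, -8.5, -1.5]
opening: 0.319
time_s: 12.02
position: [0.4582, 0.2855, 0.1411]
tcp_rot: [[0.9, 0.142, 0.413], [0.127, -0.99, 0.065], [0.418, -0.006, -0.908]]
force: [-0.1, 0.7, -0.9]
opening: 0.004
```

```bash
python3 - <<'E'
from h import *
im,c=shot("wrist","w5.png"); print(bot.read_state()["joint_positions"])
im,c=shot("side"); cv2.imwrite("pics/s5.png",cv2.resize(im[250:430,140:360],None,fx=3,fy=3)[...,::-1])
E
```

```text
[ 23.55449532  26.72723311 116.04851928 -24.80020722  14.54186442
 128.24916224]
```

View pics/s5.png

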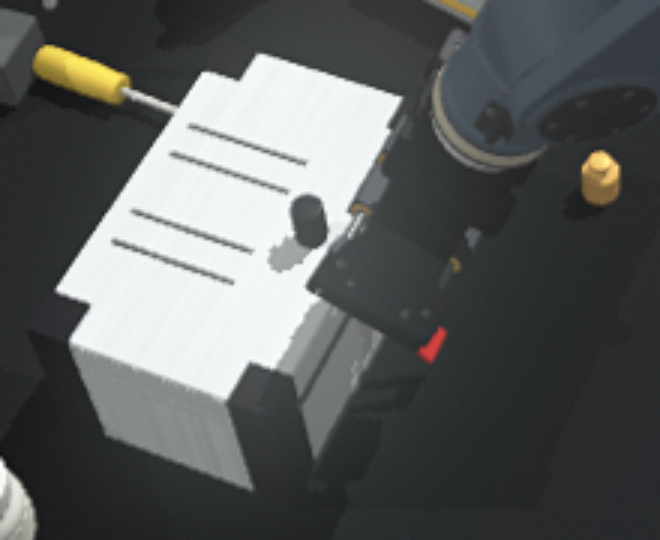

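```bash
python3 - <<'E'
from h import *
rows(W(-.16,0,.26),R(cy))
E
```

```text
[-6.7, 2.5, -113.6] [-0.5, -24.7, 0.6] rows>= 4 tcp [0.405 0.275 0.241]
```

```bash
python3 -m jog '[[[-3,2.5,-41],[0,0,0],0.2],[[-7,2.5,-114],[0,-24.7,0],0.4],[[-7,2.5,-114],[0,-24.7,0],0.4],[[-7,2.5,-114],[0,-24.7,0],0.4],[[-7,2.5,-114],[0,-24.7,0],0.4],[[-7,2.5,-114],[0,-24.7,0],0.4],[[-7,2.5,-114],[0,-24.7,0],0.4],[[-7,2.5,-114],[0,-24.7,0],0.4]]'
python3 - <<'E'
from h import *
im,c=shot("wrist"); print(bot.read_state()["joint_positions"])
for q in[(-.123,-.012,.038),(-.05,0,.155),(-.097,0,.086)]: print(q,proj(c,W(*q)))
k=im[60:320,200:440]; im2,cs=shot("side"); s=cv2.resize(im2[280:400,200:310],None,fx=5,fy=5)
k=cv2.resize(k,(int(240*600/260),600))[:, :400+154]
o=np.hstack([k[:,77:477],s[:,:400]]) ; cv2.imwrite("pics/w6.png",o[:,:,::-1])
for im_,cc in((im,c),(im2,cs)):
    r=im_.astype(int); m=((r[...,0]>100)&(r[...,1]<60)&(r[...,2]<60)).astype(np.uint8)
    n,l,s_,ce=cv2.connectedComponentsWithStats(m); print([(s_[i].tolist(),ce[i].round(1)) for i in range(1,n) if s_[i][4]>15])
E
```

```text
time_s: 12.78
position: [0.405, 0.2752, 0.2413]
tcp_rot: [[0.99, 0.143, -0.001], [0.143, -0.99, 0.006], [0.0, -0.006, -1.0]]
force: [-0.6, -0.3, -0.1]
opening: 0.526
[ 20.90808336  18.27944321  99.96564695   0.37940059  61.72099791
 102.49153954]
(-0.123, -0.012, 0.038) [335.62126392 173.5549724 ]
(-0.05, 0, 0.155) [325.66260545  79.91262924]
(-0.097, 0, 0.086) [324.30631402 149.53332223]
[([609, 112, 31, 66, 113], array([625.7, 141.5])), ([312, 170, 25, 12, 214], array([323.9, 176.6]))]
[([489, 107, 11, 15, 43], array([494.2, 114.4])), ([180, 202, 9, 7, 29], array([183.9, 204.8])), ([323, 211, 12, 7, 34], array([328.4, 214.1])), ([460, 215, 7, 5, 16], array([463.2, 216.8])), ([329, 216, 28, 14, 93], array([341.8, 223.1])), ([456, 219, 9, 8, 22], array([459.9, 222.7])), ([356, 224, 6, 9, 19], array([358.6, 228.1])), ([323, 234, 35, 29, 182], array([343. , 247.5])), ([329, 236, 11, 11, 34], array([333.6, 240.3]))]
```

View pics/w6.png

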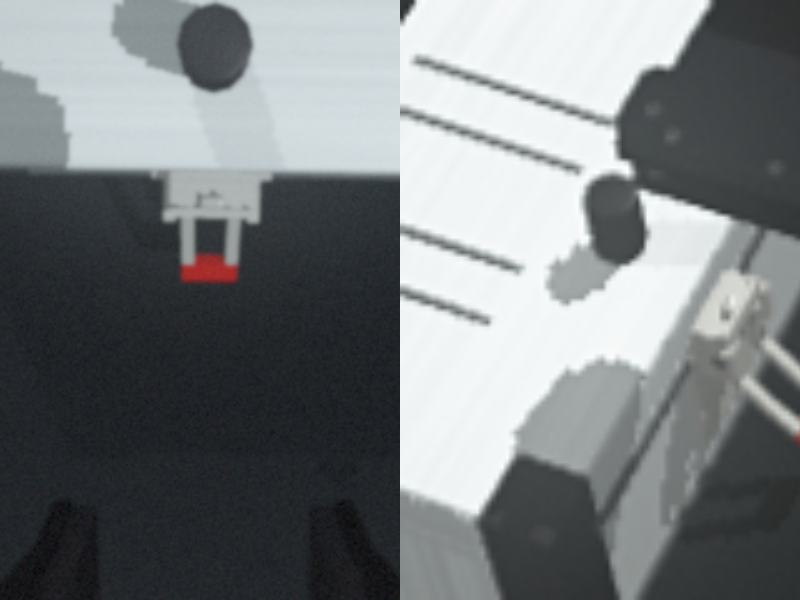

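```bash
cat > lv.py <<'E'
from h import *
import sys
tilt=float(sys.argv[1]); dep=float(sys.argv[2])
Rt=R(cy,tilt); off=Rt[:,2]*dep
def G(f): a=np.radians(28.4+f); return W(-.097-.054*np.sin(a),0,.086-.054*np.cos(a))+off
A=rows(G(0)-Rt[:,2]*.09,Rt,False)
B=rows(G(0),Rt,False,frm=A)
for f in range(12,97,12): rows(G(f),Rt,False,frm=B)
E
python3 lv.py 15 .008; python3 - <<'E'
from h import *
c=cam("wrist");print(proj(c,[.4381,.2795,.0348]))
E
```

```text
[17.8, 1.2, 123.5] [-0.4, 15.0, 0.7] rows>= 3 tcp [0.421 0.277 0.118]
[-0.0, -0.0, 90.0] [0.0, 0.0, 0.0] rows>= 3 tcp [0.444 0.28  0.031]
[-7.3, -0.0, -8.6] [0.0, 0.0, 0.0] rows>= 1 tcp [0.435 0.279 0.037]
[-12.8, -0.0, -18.5] [0.0, 0.0, 0.0] rows>= 1 tcp [0.427 0.278 0.045]
[-16.0, -0.0, -29.3] [0.0, 0.0, 0.0] rows>= 1 tcp [0.422 0.277 0.055]
[-16.9, -0.0, -40.6] [0.0, 0.0, 0.0] rows>= 2 tcp [0.418 0.277 0.066]
[-15.4, -0.0, -51.7] [0.0, 0.0, 0.0] rows>= 2 tcp [0.416 0.277 0.077]
[-11.7, -0.0, -62.4] [0.0, 0.0, 0.0] rows>= 2 tcp [0.417 0.277 0.088]
[-5.8, 0.0, -72.0] [0.0, 0.0, 0.0] rows>= 2 tcp [0.42  0.277 0.099]
[2.0, -0.0, -80.2] [0.0, 0.0, 0.0] rows>= 2 tcp [0.426 0.278 0.109]
[323.86527874 175.60812512]
```

```bash
python3 -m jog '[[[18,1,123],[-0.4,15,0.7],0.45],[[18,1,123],[-0.4,15,0.7],0.45],[[18,1,123],[-0.4,15,0.7],0.45],[[18,1,123],[-0.4,15,0.7],0.45],[[18,1,123],[-0.4,15,0.7],0.45]]'
python3 -m jog '[[[0,0,30],[0,0,0],0.45],[[0,0,60],[0,0,0],0.45],[[0,0,90],[0,0,0],0.45],[[0,0,90],[0,0,0],0.45]]'
python3 -c "
from h import *
print(bot.read_state()['joint_positions'])"
```

```text
time_s: 13.3
position: [0.4166, 0.2759, 0.1131]
tcp_rot: [[0.961, 0.132, 0.244], [0.129, -0.991, 0.03], [0.245, 0.003, -0.969]]
force: [-0.8, -0.9, 0.3]
opening: 0.555
time_s: 13.63
position: [0.4463, 0.2807, 0.0288]
tcp_rot: [[0.959, 0.13, 0.252], [0.126, -0.991, 0.033], [0.254, 0.001, -0.967]]
force: [-0.4, 0.2, -0.1]
opening: 0.549
[ 22.22439931  39.72583926 114.37540963 -17.98088101  12.21348881
 121.86315961]
```

```bash
python3 -m jog '[[[0,0,0],[0,0,0],1],[[0,0,0],[0,0,0],1],[[0,0,0],[0,0,0],1],[[0,0,0],[0,0,0],1],[[0,0,0],[0,0,0],1],[[0,0,0],[0,0,0],1],[[0,0,0],[0,0,0],1]]'
python3 -m jog '[[[-4,0,-4],[0,0,0],1],[[-7.3,0,-8.6],[0,0,0],1],[[-10,0,-13.5],[0,0,0],1],[[-12.8,0,-18.5],[0,0,0],1],[[-14.5,0,-24],[0,0,0],1],[[-16,0,-29.3],[0,0,0],1],[[-16.5,0,-35],[0,0,0],1],[[-16.9,0,-40.6],[0,0,0],1],[[-16.2,0,-46],[0,0,0],1],[[-15.4,0,-51.7],[0,0,0],1],[[-11.7,0,-62.4],[0,0,0],1],[[-5.8,0,-72],[0,0,0],1]]'
```

```text
time_s: 14.22
position: [0.4476, 0.28, 0.0348]
tcp_rot: [[0.957, 0.13, 0.26], [0.126, -0.991, 0.034], [0.262, 0.0, -0.965]]
force: [2.5, -9.1, 6.8]
opening: 0.271
time_s: 15.22
position: [0.4211, 0.2764, 0.1011]
tcp_rot: [[0.958, 0.13, 0.255], [0.126, -0.991, 0.033], [0.257, 0.001, -0.966]]
force: [4.0, -5.6, -6.6]
opening: 0.264
```

```bash
python3 -m jog '[[[0,0,0],[0,0,0],1],[[0,0,0],[0,0,0],0.5],[[0,0,0],[0,0,0],0.4],[[0,0,0],[0,0,0],0.4],[[0,0,-40],[0,0,0],0.4],[[0,0,-80],[0,0,0],0.4],[[-40,0,-130],[0,-15,0],0.4],[[-40,0,-130],[0,-15,0],0.4],[[-40,0,-130],[0,-15,0],0.4],[[-40,0,-130],[0,-15,0],0.4]]'
python3 - <<'E'
from h import *
im,c=shot("wrist")
a=np.radians(28.4+84)
for q in[(-.097-.058*np.sin(a),0,.086-.058*np.cos(a)),(-.05,0,.155),(-.115,0,.11)]: print(q,proj(c,W(*q)))
v=proj(c,W(-.1,0,.1)).astype(int); k=im[max(v[1]-110,0):v[1]+110,v[0]-130:v[0]+130]
cv2.imwrite("pics/w7.png",cv2.resize(k,None,fx=2,fy=2)[...,::-1])
E
```

```text
time_s: 16.05
position: [0.3531, 0.2696, 0.2177]
tcp_rot: [[0.991, 0.131, 0.007], [0.131, -0.991, 0.005], [0.008, -0.004, -1.0]]
force: [0.5, 0.6, 1.2]
opening: 0.598
(np.float64(-0.15062366994951418), 0, np.float64(0.10810208182831589)) [324.76083109 155.82874268]
(-0.05, 0, 0.155) [325.86822612 -29.39186146]
(-0.115, 0, 0.11) [324.94716008 104.84357609]
```

View pics/w7.png

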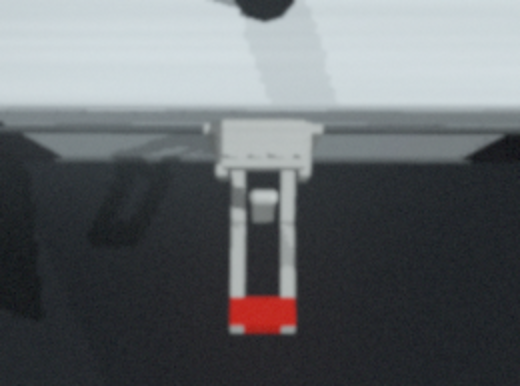

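```bash
cat > lid.py <<'E'
from h import *
def K(t): 
    t=np.radians(t); return W(.085-.135*np.cos(t)+.048*np.sin(t),0,.09+.135*np.sin(t)+.048*np.cos(t))
if __name__=="__main__":
    A=rows(K(0)+[0,0,.07],R(cy)); B=rows(K(0)+[0,0,.002],R(cy),frm=A); print()
    for t in range(8,97,8): C=rows(K(t)+[0,0,.002],R(cy,-t*.2),frm=B)
E
python3 lid.py
```

```text
[163.6, 1.0, 28.2] [-0.2, -0.3, -0.0] rows>= 4 tcp [0.514 0.289 0.189]
[0.0, -0.0, 68.0] [0.0, 0.0, 0.0] rows>= 2 tcp [0.514 0.289 0.121]

[7.5, 0.0, -18.3] [-0.0, -1.6, -0.0] rows>= 1 tcp [0.522 0.29  0.14 ]
[17.4, 0.0, -35.4] [0.0, -3.2, -0.0] rows>= 1 tcp [0.532 0.292 0.157]
[29.6, -0.0, -50.8] [-0.0, -4.8, 0.0] rows>= 2 tcp [0.544 0.293 0.172]
[43.9, 0.0, -64.4] [-0.0, -6.4, -0.0] rows>= 2 tcp [0.558 0.295 0.186]
[59.8, -0.0, -75.7] [0.0, -8.0, -0.0] rows>= 3 tcp [0.574 0.297 0.197]
[77.2, -0.0, -84.7] [0.0, -9.6, 0.0] rows>= 3 tcp [0.591 0.3   0.206]
[95.7, 0.0, -91.1] [-0.0, -11.2, -0.0] rows>= 4 tcp [0.609 0.302 0.212]
[114.8, -0.0, -94.8] [-0.0, -12.8, 0.0] rows>= 4 tcp [0.628 0.304 0.216]
[134.3, -0.0, -95.8] [-0.0, -14.4, 0.0] rows>= 4 tcp [0.648 0.307 0.217]
[153.7, 0.0, -94.0] [0.0, -16.0, 0.0] rows>= 5 tcp [0.667 0.31  0.215]
[172.6, -0.0, -89.5] [-0.0, -17.6, 0.0] rows>= 5 tcp [0.686 0.312 0.211]
[190.7, 0.0, -82.3] [-0.0, -19.2, 0.0] rows>= 5 tcp [0.703 0.314 0.204]
```

```bash
python3 -m jog '[[[163.6,1,28],[0,0,0],0.4],[[163.6,1,28],[0,0,0],0.4],[[163.6,1,28],[0,0,0],0.4],[[163.6,1,28],[0,0,0],0.4],[[163.6,1,28],[0,0,0],0.4],[[163.6,1,62],[0,0,0],0.4],[[163.6,1,95],[0,0,0],0.4],[[163.6,1,95],[0,0,0],0.5],[[163.6,1,95],[0,0,0],1],[[163.6,1,95],[0,0,0],1],[[163.6,1,95],[0,0,0],1],[[163.6,1,95],[0,0,0],1]]'
python3 -m jog '[[[0,0,0],[0,0,0],1],[[0,0,0],[0,0,0],1],[[0,0,0],[0,0,0],1]]'
```

```text
time_s: 17.1
position: [0.5125, 0.2889, 0.1205]
tcp_rot: [[0.991, 0.131, 0.001], [0.131, -0.991, 0.002], [0.001, -0.001, -1.0]]
force: [0.0, 0.8, 0.1]
opening: 0.307
time_s: 17.35
position: [0.5127, 0.288, 0.1206]
tcp_rot: [[0.991, 0.131, 0.0], [0.131, -0.991, -0.0], [0.0, 0.0, -1.0]]
force: [-0.2, -4.7, -1.2]
opening: 0.244
```

Gripped at ~21 mm. Swing the lid.

```bash
python3 -m jog '[[[7.5,0,-18.3],[0,-1.6,0],1],[[17.4,0,-35.4],[0,-3.2,0],1],[[29.6,0,-50.8],[0,-4.8,0],1],[[43.9,0,-64.4],[0,-6.4,0],1],[[59.8,0,-75.7],[0,-8,0],1],[[77.2,0,-84.7],[0,-9.6,0],1],[[95.7,0,-91.1],[0,-11.2,0],1],[[114.8,0,-94.8],[0,-12.8,0],1],[[134.3,0,-95.8],[0,-14.4,0],1],[[153.7,0,-94],[0,-16,0],1],[[172.6,0,-89.5],[0,-17.6,0],1],[[190.7,0,-82.3],[0,-19.2,0],1]]'
python3 -m jog '[[[0,0,0],[0,0,0],1],[[0,0,0],[0,0,0],1],[[0,0,0],[0,0,0],0.4],[[0,0,0],[0,0,0],0.4],[[0,0,0],[0,0,0],0.4],[[0,0,-30],[0,0,0],0.4],[[0,0,-70],[0,0,0],0.4],[[0,0,-110],[0,0,0],0.4],[[0,0,-110],[0,0,0],0.4]]'
python3 - <<'E'
from h import *
from lid import K
rows(W(-.14,0,.27),R(cy),False)
E
```

```text
time_s: 18.35
position: [0.7028, 0.3123, 0.2065]
tcp_rot: [[0.937, 0.13, -0.326], [0.122, -0.992, -0.043], [-0.328, 0.0, -0.945]]
force: [-0.5, -4.3, 6.3]
opening: 0.243
time_s: 19.1
position: [0.7417, 0.3196, 0.3176]
tcp_rot: [[0.943, 0.131, -0.307], [0.126, -0.991, -0.036], [-0.309, -0.005, -0.951]]
force: [-0.3, -0.7, 2.7]
opening: 0.591
[-288.9, 0.2, 144.0] [-0.3, 18.0, 0.1] rows>= 8 tcp [0.425 0.278 0.27 ]
```

```bash
python3 -m jog '[[[-220,0,60],[0,18,0],0],[[-220,0,60],[0,18,0],0],[[-220,0,100],[0,18,0],0],[[-220,0,120],[0,18,0],0],[[-220,0,120],[0,18,0],0],[[-220,0,120],[0,18,0],0],[[-220,0,120],[0,18,0],0],[[-220,0,120],[0,18,0],0]]'
python3 - <<'E'
from h import *
im,c=shot("wrist","w8.png"); print(proj(c,W(-.08,0,.09)),proj(c,W(.04,0,.09)))
E
```

```text
time_s: 19.77
position: [0.4863, 0.2857, 0.2653]
tcp_rot: [[0.991, 0.132, -0.024], [0.132, -0.991, -0.001], [-0.024, -0.002, -1.0]]
force: [-0.9, -0.5, 0.5]
opening: 0.991
[322.34380772 212.92828811] [322.76478592  77.92187996]
```

View pics/w8.png

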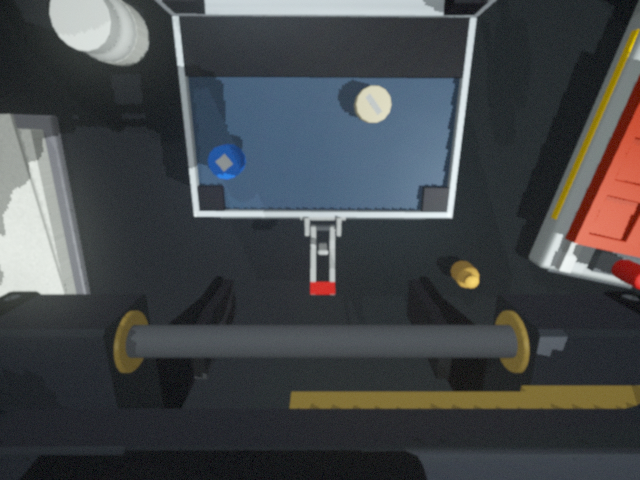

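```bash
cat > sp.py <<'E'
from h import *
def spec(im,c,zt):
    h=cv2.cvtColor(im,cv2.COLOR_RGB2HSV); out={}
    for n,lo,hi in(("cream",(12,25,150),(35,120,255)),("blue",(105,170,90),(125,255,255))):
        m=cv2.inRange(h,lo,hi); m=cv2.morphologyEx(m,cv2.MORPH_CLOSE,np.ones((9,9))); m=cv2.morphologyEx(m,cv2.MORPH_OPEN,np.ones((5,5)))
        cs=[k for k in cv2.findContours(m,0,2)[0] if 300<cv2.contourArea(k)<4000]
        for k in cs:
            (u,v),r=cv2.minEnclosingCircle(k); p=onz(c,(u,v),zt); q=onz(c,(u+r,v),zt)
            print(n,(round(u),round(v),round(r,1)),"world",p.round(4),"case",Rc.inv().apply(p-P0).round(4),"rad",np.linalg.norm(p-q).round(4))
            if .012<np.linalg.norm(p-q)<.021: out[n]=p
    return out
if __name__=="__main__":
    im,c=shot("wrist"); S=spec(im,c,.102)
    for n,p in S.items():
        p=p.copy(); p[2]=.14; A=rows(p,R(cy),False); p[2]=.0905; rows(p,R(cy),False,frm=A)
E
python3 sp.py
```

```text
cream (374, 95, 18.9) world [0.5879 0.2559 0.102 ] case [ 0.0184 -0.0429  0.102 ] rad 0.0159
blue (224, 153, 18.7) world [0.5236 0.3776 0.102 ] case [-0.0294  0.0861  0.102 ] rad 0.0165
[101.2, 43.2, 122.1] [-0.1, 1.6, 0.1] rows>= 4 tcp [0.588 0.256 0.14 ]
[0.0, -0.0, 49.5] [0.0, 0.0, 0.0] rows>= 2 tcp [0.588 0.256 0.09 ]
[53.7, -85.9, 123.6] [-0.1, 1.6, 0.1] rows>= 4 tcp [0.524 0.378 0.14 ]
[0.0, -0.0, 49.5] [0.0, 0.0, 0.0] rows>= 2 tcp [0.524 0.378 0.09 ]
```

```bash
python3 -m jog '[[[101,43,122],[0,1.6,0],0.4],[[101,43,122],[0,1.6,0],0.4],[[101,43,122],[0,1.6,0],0.4],[[101,43,122],[0,1.6,0],0.4],[[101,43,122],[0,1.6,0],0.4],[[101,43,122],[0,1.6,0],0.4],[[101,43,122],[0,1.6,0],0.4],[[101,43,122],[0,1.6,0],0.4]]'
python3 - <<'E'
from h import *
rows([.5879,.2559,.0905],R(cy),False)
im,c=shot("wrist","w9.png"); print(proj(c,[.5879,.2559,.102]))
import sp; sp.spec(im,c,.102)
E
```

```text
time_s: 20.53
position: [0.5965, 0.2575, 0.1442]
tcp_rot: [[0.991, 0.131, 0.011], [0.131, -0.991, 0.004], [0.012, -0.002, -1.0]]
force: [0.6, 0.8, 0.4]
opening: 0.61
[-9.4, 0.5, 53.5] [-0.1, -0.7, 0.0] rows>= 2 tcp [0.588 0.256 0.09 ]
[323.36490463 279.3493847 ]
cream (324, 280, 23.7) world [0.5875 0.2558 0.102 ] case [ 0.018 -0.043  0.102] rad 0.0147
```

```bash
python3 -m jog '[[[-9.4,0.5,0],[0,-0.7,0],0.5],[[-9.4,0.5,25],[0,-0.7,0],0.5],[[-9.4,0.5,53],[0,-0.7,0],0.5],[[-9.4,0.5,53],[0,-0.7,0],0.5],[[-9.4,0.5,53],[0,-0.7,0],1],[[-9.4,0.5,53],[0,-0.7,0],1],[[-9.4,0.5,53],[0,-0.7,0],1],[[-9.4,0.5,53],[0,-0.7,0],1],[[-9.4,0.5,53],[0,-0.7,0],1],[[-9.4,0.5,53],[0,-0.7,0],1]]'
python3 -m jog '[[[0,0,-30],[0,0,0],1],[[0,0,-70],[0,0,0],1],[[0,0,-110],[0,0,0],1],[[0,0,-110],[0,0,0],1]]'
python3 - <<'E'
from h import *
K=np.array([.4586,-.0556]);S=np.array([.6314,-.0692]); ty=np.degrees(np.arctan2(*(S-K)[::-1])); print("ty",ty)
ct=cam("top")
for n,uv in(("r1",(365,241.5)),("r2",(337,240.5)),("r3",(367,214)),("r4",(339,213))): print(n,onz(ct,uv,.056))
rows([.44,-.04,.26],R(-4.7),False)
E
```

```text
time_s: 21.42
position: [0.5886, 0.2555, 0.0912]
tcp_rot: [[0.991, 0.131, -0.0], [0.131, -0.991, 0.002], [0.0, -0.002, -1.0]]
force: [-1.0, 0.3, 7.1]
opening: 0.329
time_s: 21.75
position: [0.5934, 0.2563, 0.2084]
tcp_rot: [[0.991, 0.131, 0.014], [0.131, -0.991, 0.006], [0.014, -0.004, -1.0]]
force: [1.0, 0.9, 0.5]
opening: 0.335
ty -4.500113708420658
r1 [ 0.50553517 -0.08985932  0.056     ]
r2 [ 0.50740395 -0.0286851   0.056     ]
r3 [ 0.56622579 -0.09431908  0.056     ]
r4 [ 0.56822923 -0.03285049  0.056     ]
[-190.0, 273.5, -55.4] [-0.3, -0.8, 12.2] rows>= 9 tcp [ 0.44 -0.04  0.26]
```

```bash
python3 -m jog '[[[0,0,-45],[0,0,0],1],[[-190,273,-55],[0,0,12.2],1],[[-190,273,-55],[0,0,12.2],1],[[-190,273,-55],[0,0,12.2],1],[[-190,273,-55],[0,0,12.2],1],[[-190,273,-55],[0,0,12.2],1],[[-190,273,-55],[0,0,12.2],1],[[-190,273,-55],[0,0,12.2],1],[[-190,273,-55],[0,0,12.2],1],[[-190,273,-55],[0,0,12.2],1],[[-190,273,-55],[0,0,12.2],1],[[-190,273,-55],[0,0,12.2],1]]'
python3 -m jog '[[[0,0,0],[0,0,0],1],[[0,0,0],[0,0,0],1]]'
python3 - <<'E'
from h import *
im,c=shot("wrist")
for q in[(.5055,-.0899,.056),(.5074,-.0287,.056),(.5662,-.0943,.056),(.5682,-.0328,.056),(.6314,-.0692,.073),(.4586,-.0556,.09)]:
    u=proj(c,q).astype(int); print(q,u); im[u[1],u[0]-3:u[0]+4]=(0,255,255); im[u[1]-3:u[1]+4,u[0]]=(0,255,255)
print(bot.read_state()["opening"]); cv2.imwrite("pics/w10.png",im[...,::-1])
E
```

```text
time_s: 22.75
position: [0.4356, -0.0408, 0.2545]
tcp_rot: [[0.997, -0.083, -0.002], [-0.083, -0.997, 0.002], [-0.003, -0.001, -1.0]]
force: [0.1, -1.0, 0.9]
opening: 0.331
time_s: 22.92
position: [0.4358, -0.0395, 0.2542]
tcp_rot: [[0.997, -0.079, -0.003], [-0.079, -0.997, 0.001], [-0.003, -0.001, -1.0]]
force: [0.1, 0.1, -0.6]
opening: 0.337
(0.5055, -0.0899, 0.056) [368 135]
(0.5074, -0.0287, 0.056) [305 138]
(0.5662, -0.0943, 0.056) [370  66]
(0.5682, -0.0328, 0.056) [303  70]
(0.6314, -0.0692, 0.073) [339 -20]
(0.4586, -0.0556, 0.09) [337 192]
0.33243514061758694
```

View pics/w10.png

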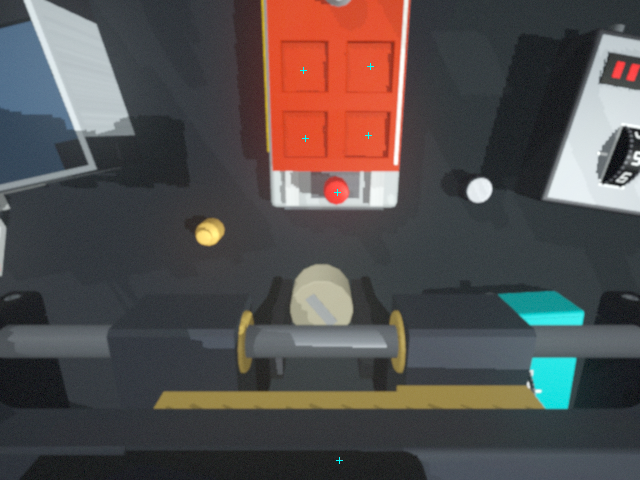

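```bash
python3 - <<'E'
from h import *
A=rows([.5057,-.0899,.12],R(-4.6),False); rows([.5057,-.0899,.0612],R(-4.6),False,frm=A)
E
```

```text
[74.2, 44.9, 133.8] [-0.1, 0.2, 0.1] rows>= 4 tcp [ 0.506 -0.09   0.12 ]
[0.0, -0.0, 58.8] [0.0, 0.0, 0.0] rows>= 2 tcp [ 0.506 -0.09   0.061]
```

```bash
python3 -m jog '[[[74.2,45,60],[0,0.2,0],1],[[74.2,45,100],[0,0.2,0],1],[[74.2,45,134],[0,0.2,0],1],[[74.2,45,134],[0,0.2,0],1],[[74.2,45,134],[0,0.2,0],1],[[74.2,45,134],[0,0.2,0],1],[[74.2,45,134],[0,0.2,0],1]]'
python3 -c "
from h import *
rows([.5057,-.0899,.0612],R(-4.6),False)"
```

```text
time_s: 23.55
position: [0.5053, -0.0905, 0.1207]
tcp_rot: [[0.997, -0.08, 0.0], [-0.08, -0.997, 0.001], [0.0, -0.001, -1.0]]
force: [0.1, 0.4, -0.1]
opening: 0.332
[0.3, -0.6, 59.5] [-0.1, -0.0, -0.0] rows>= 2 tcp [ 0.506 -0.09   0.061]
```

```bash
python3 -m jog '[[[0.3,-0.6,30],[0,0,0],1],[[0.3,-0.6,50],[0,0,0],1],[[0.3,-0.6,59],[0,0,0],1],[[0.3,-0.6,59],[0,0,0],1],[[0.3,-0.6,59],[0,0,0],1]]'
python3 -m jog '[[[0,0,0.3],[0,0,0],0.5],[[0,0,0.3],[0,0,0],0.5],[[0,0,0.3],[0,0,0],0.5],[[0,0,-30],[0,0,0],0.5],[[0,0,-70],[0,0,0],0.5],[[0,0,-110],[0,0,0],0.5],[[0,0,-150],[0,0,0],0.5],[[0,0,-150],[0,0,0],0.5],[[0,0,-150],[0,0,0],0.5]]'
python3 - <<'E'
from h import *
import sp
im,c=shot("wrist","w11.png"); sp.spec(im,c,.072); rows([.47,.37,.27],R(cy),False)
E
```

```text
time_s: 23.97
position: [0.5063, -0.0908, 0.063]
tcp_rot: [[0.997, -0.081, 0.003], [-0.081, -0.997, -0.0], [0.003, 0.0, -1.0]]
force: [-0.5, -0.2, -0.6]
opening: 0.334
time_s: 24.72
position: [0.5073, -0.0917, 0.2142]
tcp_rot: [[0.997, -0.082, 0.007], [-0.082, -0.997, -0.002], [0.007, 0.001, -1.0]]
force: [-0.4, 0.2, 0.1]
opening: 0.5
cream (320, 225, 18.6) world [ 0.5077 -0.0899  0.072 ] case [-0.1062 -0.3752  0.072 ] rad 0.0164
[-73.2, -456.6, -58.0] [0.0, -0.1, -12.2] rows>= 12 tcp [0.47 0.37 0.27]
```

```bash
python3 -m jog '[[[-73,-457,-58],[0,0,-12.2],0.5],[[-73,-457,-58],[0,0,-12.2],0.5],[[-73,-457,-58],[0,0,-12.2],0.5],[[-73,-457,-58],[0,0,-12.2],0.5],[[-73,-457,-58],[0,0,-12.2],0.5],[[-73,-457,-58],[0,0,-12.2],0.5],[[-73,-457,-58],[0,0,-12.2],0.5],[[-73,-457,-58],[0,0,-12.2],0.5],[[-73,-457,-58],[0,0,-12.2],0.5],[[-73,-457,-58],[0,0,-12.2],0.5],[[-73,-457,-58],[0,0,-12.2],0.5],[[-73,-457,-58],[0,0,-12.2],0.5]]'
python3 -m jog '[[[0,0,0],[0,0,0],0.5],[[0,0,0],[0,0,0],0.5],[[0,0,0],[0,0,0],0.5]]'
python3 sp.py
```

```text
time_s: 25.77
position: [0.4685, 0.3761, 0.268]
tcp_rot: [[0.991, 0.136, -0.002], [0.136, -0.991, 0.004], [-0.001, -0.004, -1.0]]
force: [-0.2, -0.0, 0.2]
opening: 0.504
time_s: 26.02
position: [0.4695, 0.3685, 0.2678]
tcp_rot: [[0.992, 0.129, -0.003], [0.129, -0.992, -0.002], [-0.003, 0.001, -1.0]]
force: [-0.7, -0.6, 0.7]
opening: 0.498
blue (318, 159, 16.9) world [0.5229 0.379  0.102 ] case [-0.0299  0.0877  0.102 ] rad 0.0152
[54.4, -3.9, 128.0] [0.0, 0.2, -0.1] rows>= 4 tcp [0.523 0.379 0.14 ]
[0.0, -0.0, 49.5] [0.0, 0.0, 0.0] rows>= 2 tcp [0.523 0.379 0.09 ]
```

```bash
python3 -m jog '[[[54.4,-4,60],[0,0,0],0.58],[[54.4,-4,100],[0,0,0],0.58],[[54.4,-4,128],[0,0,0],0.58],[[54.4,-4,128],[0,0,0],0.58],[[54.4,-4,128],[0,0,0],0.58],[[54.4,-4,128],[0,0,0],0.58]]'
python3 - <<'E'
from h import *
import sp
im,c=shot("wrist","w12.png"); S=sp.spec(im,c,.102); p=S["blue"]; p[2]=.0915; rows(p,R(cy),False)
E
```

```text
time_s: 26.57
position: [0.5234, 0.3796, 0.1402]
tcp_rot: [[0.992, 0.128, -0.003], [0.128, -0.992, -0.001], [-0.003, 0.0, -1.0]]
force: [-0.4, -0.0, 0.7]
opening: 0.42
blue (324, 265, 27.6) world [0.5253 0.3791 0.102 ] case [-0.0276  0.0875  0.102 ] rad 0.0166
[0.8, 1.6, 50.6] [-0.1, -0.0, -0.1] rows>= 2 tcp [0.525 0.379 0.092]
```

```bash
python3 -m jog '[[[0,0.8,25],[0,0,0],0.58],[[0,0.8,48.5],[0,0,0],0.58],[[0,0.8,48.5],[0,0,0],0.58],[[0,0.8,48.5],[0,0,0],0.7],[[0,0.8,48.5],[0,0,0],1],[[0,0.8,48.5],[0,0,0],1],[[0,0.8,48.5],[0,0,0],1],[[0,0.8,48.5],[0,0,0],1]]'
python3 -m jog '[[[0,0,-30],[0,0,0],1],[[0,0,-70],[0,0,0],1],[[0,0,-110],[0,0,0],1],[[0,0,-120],[0,0,0],1],[[0,0,-120],[0,0,0],1],[[0,0,-120],[0,0,0],1]]'
python3 -c "
from h import *
rows([.5073,-.0287,.19],R(-4.6),False)"
```

```text
time_s: 27.28
position: [0.525, 0.3816, 0.0952]
tcp_rot: [[0.991, 0.131, 0.004], [0.131, -0.991, 0.003], [0.004, -0.002, -1.0]]
force: [-0.1, -0.3, 6.1]
opening: 0.334
time_s: 27.78
position: [0.5233, 0.3806, 0.2131]
tcp_rot: [[0.991, 0.131, 0.0], [0.131, -0.991, 0.001], [0.0, -0.001, -1.0]]
force: [-0.0, -1.1, -0.4]
opening: 0.328
[-69.3, 403.8, 22.6] [-0.1, -0.0, 12.1] rows>= 10 tcp [ 0.507 -0.029  0.19 ]
```

```bash
python3 -m jog '[[[-69,404,22],[0,0,12.1],1],[[-69,404,22],[0,0,12.1],1],[[-69,404,22],[0,0,12.1],1],[[-69,404,22],[0,0,12.1],1],[[-69,404,22],[0,0,12.1],1],[[-69,404,22],[0,0,12.1],1],[[-69,404,22],[0,0,12.1],1],[[-69,404,22],[0,0,12.1],1],[[-69,404,22],[0,0,12.1],1],[[-69,404,22],[0,0,12.1],1],[[-69,404,22],[0,0,12.1],1],[[-69,404,22],[0,0,12.1],1]]'
python3 -m jog '[[[0,0,40],[0,0,0],1],[[0,0,60],[0,0,0],1],[[0,0,60],[0,0,0],1],[[0,0,60],[0,0,0],1]]'
python3 - <<'E'
from h import *
import sp
im,c=shot("wrist","w13.png"); sp.spec(im,c,.14); rows([.5073,-.0287,.066],R(-4.6),False); print(bot.read_state()["opening"])
E
```

```text
time_s: 28.78
position: [0.5061, -0.0303, 0.1881]
tcp_rot: [[0.996, -0.085, -0.006], [-0.085, -0.996, 0.003], [-0.006, -0.002, -1.0]]
force: [0.1, 1.2, -0.3]
opening: 0.333
time_s: 29.12
position: [0.5061, -0.027, 0.1288]
tcp_rot: [[0.997, -0.079, -0.006], [-0.079, -0.997, 0.003], [-0.006, -0.002, -1.0]]
force: [0.6, -0.2, -0.0]
opening: 0.327
cream (398, 336, 24.1) world [ 0.4877 -0.0623  0.14  ] case [-0.1224 -0.3453  0.14  ] rad 0.0117
cream (410, 237, 20.6) world [ 0.5372 -0.0681  0.14  ] case [-0.0741 -0.3575  0.14  ] rad 0.0091
[0.0, 1.3, 64.0] [-0.1, 0.1, 0.1] rows>= 2 tcp [ 0.507 -0.029  0.066]
0.3301060756550526
```

```bash
python3 -m jog '[[[0,1.3,35],[0,0,0],1],[[0,1.3,55],[0,0,0],1],[[0,1.3,62],[0,0,0],1],[[0,1.3,62],[0,0,0],1],[[0,1.3,62],[0,0,0],1],[[0,1.3,62],[0,0,0],1]]'
python3 -m jog '[[[0,0,1.5],[0,0,0],1],[[0,0,1.5],[0,0,0],1],[[0,0,1.5],[0,0,0],1]]'
```

```text
time_s: 29.67
position: [0.5091, -0.03, 0.0699]
tcp_rot: [[0.997, -0.08, 0.003], [-0.08, -0.997, 0.0], [0.003, -0.0, -1.0]]
force: [0.1, 0.6, -0.6]
opening: 0.329
time_s: 29.92
position: [0.5082, -0.0301, 0.0677]
tcp_rot: [[0.997, -0.08, 0.001], [-0.08, -0.997, 0.001], [0.001, -0.001, -1.0]]
force: [0.2, -0.5, -0.3]
opening: 0.329
```

```bash
for i in 1; do python3 -m jog '[[[0,0.5,2],[0,0,0],1],[[0,0.5,2],[0,0,0],1],[[0,0.5,2],[0,0,0],1]]'; python3 -m jog '[[[0,0,1.5],[0,0,0],1],[[0,0,1.5],[0,0,0],1],[[0,0,1.5],[0,0,0],1]]'; done
```

```text
time_s: 30.17
position: [0.5077, -0.0305, 0.0649]
tcp_rot: [[0.997, -0.08, -0.0], [-0.08, -0.997, 0.001], [-0.0, -0.001, -1.0]]
force: [-0.4, -0.3, -1.0]
opening: 0.333
time_s: 30.42
position: [0.508, -0.0306, 0.0641]
tcp_rot: [[0.997, -0.08, 0.0], [-0.08, -0.997, 0.001], [0.0, -0.001, -1.0]]
force: [-1.4, -0.7, 5.9]
opening: 0.328
```

Contact at 0.064 as expected. Release, lift and look from behind.

```bash
python3 -m jog '[[[0,0,0],[0,0,0],0.5],[[0,0,0],[0,0,0],0.5],[[0,0,0],[0,0,0],0.5],[[0,0,-30],[0,0,0],0.5],[[0,0,-70],[0,0,0],0.5],[[0,0,-110],[0,0,0],0.5],[[-20,20,-170],[0,0,0],0.5],[[-20,20,-170],[0,0,0],0.5],[[-20,20,-170],[0,0,0],0.5],[[-20,20,-170],[0,0,0],0.5]]'
python3 - <<'E'
from h import *
import sp
im,c=shot("wrist"); sp.spec(im,c,.072)
for q in[(.6314,-.0692,.073),(.4586,-.0556,.09)]: print(proj(c,q))
cv2.imwrite("pics/w14.png",im[...,::-1])
print(bot.read_state()["position"])
E
```

```text
time_s: 31.25
position: [0.4867, -0.0493, 0.2346]
tcp_rot: [[0.997, -0.081, 0.003], [-0.081, -0.997, 0.0], [0.003, -0.0, -1.0]]
force: [-0.1, 0.7, -0.2]
opening: 0.5
cream (364, 194, 17.7) world [ 0.5076 -0.0897  0.072 ] case [-0.1063 -0.375   0.072 ] rad 0.0163
[332.25215761  45.69358618]
[331.48571354 253.06744266]
[ 0.48597839 -0.0488227   0.23319248]
```

View pics/w14.png

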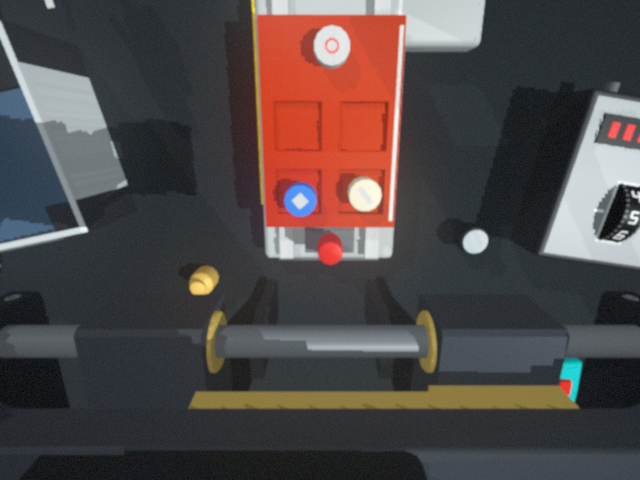

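```bash
python3 - <<'E'
from h import *
c=cam("wrist")
for uv,z in(((300,200),.073),((365,194),.073),((300,191),.056),((363,190.5),.056),((298,125),.056),((364,126),.056),((332,45.5),.073),((330,246),.09)): print(uv,onz(c,uv,z).round(4))
E
```

```text
(300, 200) [ 0.5055 -0.0299  0.073 ]
(365, 194) [ 0.5063 -0.0895  0.073 ]
(300, 191) [ 0.511  -0.0294  0.056 ]
(363, 190.5) [ 0.5067 -0.0896  0.056 ]
(298, 125) [ 0.5712 -0.0335  0.056 ]
(364, 126) [ 0.5655 -0.0932  0.056 ]
(332, 45.5) [ 0.6299 -0.0682  0.073 ]
(330, 246) [ 0.4647 -0.0541  0.09  ]
```

```bash
python3 - <<'E'
from h import *
A=rows([.5060,-.0302,.12],R(-4.6),False); rows([.5060,-.0302,.066],R(-4.6),False)
E
```

```text
[18.5, -20.0, 113.2] [-0.1, 0.0, -0.0] rows>= 3 tcp [ 0.506 -0.03   0.12 ]
[18.5, -20.0, 167.2] [-0.1, 0.0, -0.0] rows>= 5 tcp [ 0.506 -0.03   0.066]
```

```bash
python3 -m jog '[[[18.5,-20,40],[0,0,0],0.52],[[18.5,-20,80],[0,0,0],0.52],[[18.5,-20,113],[0,0,0],0.52],[[18.5,-20,145],[0,0,0],0.52],[[18.5,-20,166],[0,0,0],0.52],[[18.5,-20,166],[0,0,0],0.52],[[18.5,-20,166],[0,0,0],0.8],[[18.5,-20,166],[0,0,0],1],[[18.5,-20,166],[0,0,0],1],[[18.5,-20,166],[0,0,0],1],[[18.5,-20,166],[0,0,0],1]]'
python3 -m jog '[[[0,0,-1],[0,0,0],1],[[4.5,0,-1],[0,0,0],1],[[4.5,0,-1],[0,0,0],1],[[4.5,0,0],[0,0,0],1],[[4.5,0,0],[0,0,0],1]]'
python3 -m jog '[[[0,0,0],[0,0,0],0.5],[[0,0,0],[0,0,0],0.5],[[0,0,0],[0,0,0],0.5],[[0,0,-30],[0,0,0],0.5],[[0,0,-70],[0,0,0],0.5],[[0,0,-110],[0,0,0],0.5],[[-60,20,-170],[0,0,0],0.5],[[-60,20,-190],[0,0,0],0.7],[[-60,20,-190],[0,0,0],0.7],[[-60,20,-190],[0,0,0],0.7],[[-60,20,-190],[0,0,0],0.7]]'
python3 - <<'E'
from h import *
im,c=shot("wrist","w15.png"); h=cv2.cvtColor(im,cv2.COLOR_RGB2HSV)
for lo,hi in(((100,120,90),(130,255,255)),((12,25,150),(35,120,255))):
    m=cv2.morphologyEx(cv2.inRange(h,lo,hi),cv2.MORPH_CLOSE,np.ones((9,9)))
    for k in cv2.findContours(m,0,2)[0]:
        if 400<cv2.contourArea(k)<3000: o,r=cv2.minEnclosingCircle(k); print(o,r,onz(c,o,.073))
for q in[(.5112,-.03,.056),(.5064,-.0898,.056)]:print(proj(c,q))
E
```

```text
time_s: 32.22
position: [0.5071, -0.0305, 0.0687]
tcp_rot: [[0.997, -0.08, 0.002], [-0.08, -0.997, 0.0], [0.002, -0.0, -1.0]]
force: [-0.4, -0.9, -0.2]
opening: 0.322
time_s: 32.63
position: [0.5118, -0.031, 0.0682]
tcp_rot: [[0.997, -0.08, 0.002], [-0.08, -0.997, 0.0], [0.002, -0.0, -1.0]]
force: [0.8, -0.3, 5.0]
opening: 0.32
time_s: 33.55
position: [0.4495, -0.0462, 0.2581]
tcp_rot: [[0.997, -0.081, 0.002], [-0.081, -0.997, 0.0], [0.002, -0.001, -1.0]]
force: [0.1, -0.8, -0.4]
opening: 0.328
(300.03131103515625, 151.4837646484375) 15.207059860229492 [ 0.51120229 -0.03004947  0.073     ]
(363.40557861328125, 150.96780395507812) 16.626590728759766 [ 0.50684646 -0.09001905  0.073     ]
[300.96926275 150.54108121]
[361.28477263 150.52024247]
```

```bash
python3 - <<'E'
from h import *
S,cs=shot("side"); T,ct=shot("top")
a=cv2.resize(S[140:240,225:325],None,fx=6,fy=6,interpolation=2)[:, :400]; b=cv2.resize(T[90:190,320:387],None,fx=6,fy=6,interpolation=2)[:,:400]
cv2.imwrite("pics/hd.png",np.hstack([a,b])[...,::-1])
x=R(-4.6)[:,0]
for d in(.09,.1,.11): p=np.array([.6305,-.0688,.083])+x*d; print(d,p,"side",(proj(cs,p)-[225,140])*6,"top",(proj(ct,p)-[320,90])*6, "spotside",(proj(cs,[.6305,-.0688,.073])-[225,140])*6)
E
```

```text
0.09 [ 0.7202101 -0.0760179  0.083    ] side [217.38230418 321.81394272] top [236.48855015 311.30244181] spotside [398.50326217 424.32377299]
0.1 [ 0.73017789 -0.07681989  0.083     ] side [197.94528385 312.64559169] top [238.70178747 284.38302826] spotside [398.50326217 424.32377299]
0.11 [ 0.74014568 -0.07762188  0.083     ] side [178.60574456 303.52322202] top [240.91141379 257.50753491] spotside [398.50326217 424.32377299]
```

View pics/hd.png

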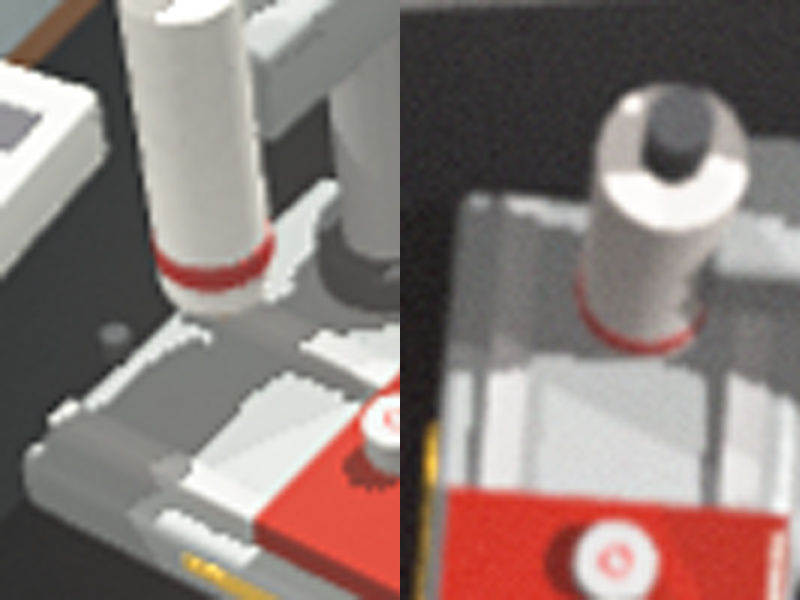

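```bash
python3 - <<'E'
from h import *
from scipy.optimize import least_squares
cs,ct=cam("side"),cam("top"); x=R(-4.6)[:,0]; s0=np.array([.6305,-.0688,0])
P=lambda d,z:s0+x*d+[0,0,z]
o=np.array([225,140.]);u=o+np.array([214,240])/6
r=least_squares(lambda q:proj(cs,P(*q))-u,[.1,.12]);print("side only d,z",r.x,r.fun, (proj(ct,P(*r.x))-[320,90])*6)
p,e=tri(cs,u,ct,np.array([320+40,90+290/6])); print("tri",p,e,(p-s0)@x,(p-s0)@R(-4.6)[:,1])
# upper part: cap top ellipse etc: silhouettes of cylinder, rows 60 and 180
S=cv2.imread("pics/side0.png")
im=cv2.resize(S[140:240,225:325],None,fx=6,fy=6,interpolation=2)
for y in(300,306,312,318,324,330): print(y,[im[y,k][::-1].tolist() for k in range(196,245,6)])
for d in(.085,.09,.095,.1,.105,.11):
  A=(proj(cs,P(d,.105))-o)*6;B=(proj(cs,P(d,.2))-o)*6;C=(proj(cs,P(d,.083))-o)*6
  print(d,A,B,C, "x at y=100", A[0]+(B-A)[0]*(100-A[1])/(B-A)[1])
E
```

```text
side only d,z [0.08564213 0.12968134] [-5.68434189e-14  0.00000000e+00] [244.0708766  283.93389011]
tri [ 0.71364255 -0.07385996  0.13190842] 0.0012764330173703324 0.0832805441484477 -0.0016242813167102004
300 [[160, 159, 152], [155, 153, 146], [155, 153, 146], [152, 151, 145], [150, 149, 142], [149, 148, 141], [149, 149, 142], [149, 148, 142], [149, 146, 141]]
306 [[168, 166, 158], [165, 163, 156], [160, 158, 151], [155, 154, 148], [154, 153, 148], [154, 153, 148], [154, 152, 144], [150, 147, 140], [141, 138, 132]]
312 [[146, 145, 138], [147, 144, 139], [143, 141, 136], [145, 142, 135], [144, 138, 129], [142, 136, 124], [139, 137, 130], [135, 133, 127], [124, 122, 117]]
318 [[101, 103, 98], [109, 110, 106], [114, 114, 111], [121, 119, 115], [122, 116, 108], [119, 113, 102], [116, 115, 111], [116, 116, 112], [115, 115, 111]]
324 [[129, 133, 130], [95, 96, 95], [90, 91, 89], [103, 104, 102], [107, 108, 104], [109, 109, 104], [111, 111, 107], [112, 112, 109], [114, 113, 110]]
330 [[187, 192, 189], [151, 155, 151], [132, 135, 132], [105, 108, 104], [102, 103, 100], [105, 107, 104], [108, 109, 105], [110, 110, 108], [112, 112, 109]]
0.085 [221.61852919 286.46338182] [196.3346419 103.4354653] [227.13760034 326.41547001] x at y=100 195.8600590123885
0.09 [211.76394209 281.86259657] [186.02715995  98.8521254 ] [217.38230418 321.81394272] x at y=100 186.18858567388173
0.095 [201.93442978 277.27351792] [175.74719873  94.28102292] [207.65156287 317.22399783] x at y=100 176.5656157577336
0.1 [192.12989668 272.69610124] [165.49464817  89.7221089 ] [197.94528385 312.64559169] x at y=100 166.9907853022036
0.105 [182.35024769 268.13030214] [155.2693988   85.17533466] [188.26337496 308.07868083] x at y=100 157.4637339779439
0.11 [172.5953882  263.57607646] [145.07134169  80.64065178] [178.60574456 303.52322202] x at y=100 147.9841050427979
```

```bash
python3 - <<'E'
from h import *
A=rows([.458,-.055,.13],R(-4.6),False); B=rows([.458,-.055,.066],R(-4.6),False)
E
```

```text
[9.9, 8.8, 126.0] [-0.1, 0.2, 0.0] rows>= 4 tcp [ 0.458 -0.055  0.13 ]
[10.1, 8.9, 190.0] [-0.1, 0.2, 0.0] rows>= 5 tcp [ 0.458 -0.055  0.066]
```

```bash
python3 -m jog '[[[10,9,40],[0,0,0],0.4],[[10,9,80],[0,0,0],0.4],[[10,9,100],[0,0,0],0.4],[[10,9,100],[0,0,0],0.4],[[10,9,110],[0,0,0],0.4],[[10,9,150],[0,0,0],0.4],[[10,9,188],[0,0,0],0.4],[[10,9,188],[0,0,0],0.4],[[10,9,188],[0,0,0],0.4]]'
python3 -m jog '[[[0,0,0],[0,0,0],1],[[0,0,0],[0,0,0],1],[[0,0,0],[0,0,0],1],[[0,0,0],[0,0,0],1],[[0,0,0],[0,0,0],1],[[0,0,0],[0,0,0],1],[[0,0,0],[0,0,0],1],[[0,0,0],[0,0,0],1]]'
python3 -c "
from h import *
s=bot.read_state(); print(s['position'],s['opening']); S,c=shot('side','s20.png'); print(s['joint_positions'])"
```

```text
time_s: 34.45
position: [0.4574, -0.055, 0.0678]
tcp_rot: [[0.997, -0.08, -0.006], [-0.08, -0.997, 0.003], [-0.006, -0.003, -1.0]]
force: [-0.3, 0.2, 1.5]
opening: 0.602
time_s: 35.12
position: [0.4594, -0.0551, 0.0709]
tcp_rot: [[0.997, -0.081, 0.002], [-0.081, -0.997, 0.001], [0.002, -0.002, -1.0]]
force: [0.6, 3.0, 7.9]
opening: 0.267
[ 0.45936955 -0.05511034  0.07090337] 0.266539315694398
[-20.80417616  33.43439048 112.56286732   0.21506765  33.8990433
  73.68189385]
```

```bash
python3 -m jog '[[[8,0,0],[0,0,0],1],[[18,0,0],[0,0,0],1],[[28,0,0],[0,0,0],1],[[38,0,0],[0,0,0],1],[[48,0,0],[0,0,0],1],[[58,0,0],[0,0,0],1],[[66,0,0],[0,0,0],1],[[74,0,0],[0,0,0],1],[[80,0,0],[0,0,0],1],[[84,0,0],[0,0,0],1],[[84,0,0],[0,0,0],1],[[84,0,0],[0,0,0],1]]'
python3 - <<'E'
from h import *
x=R(-4.6)[:,0]
for f in("s20.png","s21.png"):
    if f=="s21.png": S,c=shot("side",f)
    else: S=cv2.cvtColor(cv2.imread("pics/"+f),cv2.COLOR_BGR2RGB); c=cam("side")
    k=S[180:240,240:315]; m=(k.min(2)>170).astype(np.uint8)
    n,l,s,ce=cv2.connectedComponentsWithStats(m)
    for i in range(1,n):
        if s[i][4]>25: q=ce[i]+[240,180]; p=onz(c,q,.073); print(f,s[i].tolist(),q.round(1),p.round(4),((p-[.6305,-.0688,.073])@x).round(4))
print(bot.read_state()["opening"])
I=cv2.resize(cv2.imread("pics/s21.png")[150:230,230:310],None,fx=7,fy=7,interpolation=2); cv2.imwrite("pics/s21c.png",I)
E
```

```text
time_s: 36.17
position: [0.5439, -0.0622, 0.071]
tcp_rot: [[0.997, -0.081, 0.004], [-0.081, -0.997, 0.001], [0.004, -0.001, -1.0]]
force: [1.1, 2.1, 5.3]
opening: 0.265
s20.png [28, 0, 9, 10, 49] [271.9 184.1] [ 0.7225 -0.1258  0.073 ] 0.0963
s20.png [35, 1, 40, 24, 396] [299.3 193.7] [ 0.6442 -0.1281  0.073 ] 0.0184
s20.png [0, 13, 20, 15, 65] [248.8 199.4] [ 0.7425 -0.0532  0.073 ] 0.1104
s20.png [15, 22, 30, 25, 375] [269.1 213.5] [ 0.6725 -0.036   0.073 ] 0.0393
s20.png [45, 26, 13, 9, 86] [291.  209.8] [ 0.6329 -0.071   0.073 ] 0.0026
s20.png [11, 45, 17, 10, 68] [258.9 229.4] [0.6652 0.0191 0.073 ] 0.0276
s21.png [41, 8, 18, 9, 35] [291.9 192.1] [ 0.6633 -0.1243  0.073 ] 0.0371
s21.png [0, 13, 18, 15, 63] [248.4 199.6] [ 0.7431 -0.0521  0.073 ] 0.1109
0.26455732604534093
```

View pics/s21c.png

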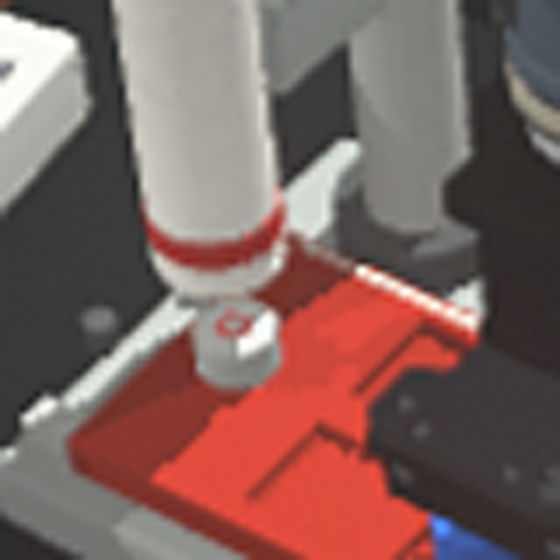

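```bash
python3 - <<'E'
from h import *
c=cam("side"); x=R(-4.6)[:,0]; s0=np.array([.6305,-.0688,0])
for f in("s20.png","s21.png"):
    g=cv2.cvtColor(cv2.imread("pics/"+f),cv2.COLOR_BGR2GRAY).astype(float); L=[]
    for y in range(164,177):
        r=g[y]; 
        def cross(a,b,th):
            for k in range(a,b,1 if b>a else -1):
                k2=k+(1 if b>a else -1)
                if (r[k]-th)*(r[k2]-th)<=0 and r[k]!=r[k2]: return k+(k2-k)*(th-r[k])/(r[k2]-r[k])
        a=cross(260,238,100); b=cross(260,282,100 if f else 0)
        L.append((y,a,b))
    L=[q for q in L if q[1] and q[2]]; print([(q[0],round(q[1],1),round(q[2],1)) for q in L[::3]])
    m=np.polyfit([q[0] for q in L],[(q[1]+q[2])/2 for q in L],1); print(m)
    y0=170; best=min(np.arange(.07,.11,.0005),key=lambda d:(lambda A,B:abs(A[0]+(B-A)[0]*(y0-A[1])/(B-A)[1]-np.polyval(m,y0)))(proj(c,s0+x*d+[0,0,.1]),proj(c,s0+x*d+[0,0,.2]))); print("d head",best)
for u in((263.57,196.0),):
    p=onz(c,u,.073); print("ring now",p,(p-s0)@x,(p-s0)@R(-4.6)[:,1])
S=cv2.cvtColor(cv2.imread("pics/s20.png"),cv2.COLOR_BGR2RGB).astype(int)
for f,b in(("s20.png",(285,200,305,218)),("s21.png",(256,188,274,204))):
    S=cv2.cvtColor(cv2.imread("pics/"+f),cv2.COLOR_BGR2RGB).astype(int); k=S[b[1]:b[3],b[0]:b[2]]
    w=np.clip(k[...,0]-k[...,1]-12,0,80)*(k[...,1]>110); yy,xx=np.mgrid[b[1]:b[3],b[0]:b[2]]
    u=((xx*w).sum()/w.sum(),(yy*w).sum()/w.sum()); p=onz(c,u,.073); print(f,u,p,(p-s0)@x,(p-s0)@R(-4.6)[:,1])
E
```

```text
[(164, np.float64(247.4), np.float64(268.3)), (167, np.float64(247.8), np.float64(268.5)), (170, np.float64(248.4), np.float64(269.2)), (173, np.float64(248.8), np.float64(269.5)), (176, np.float64(249.4), np.float64(269.8))]
[1.49961444e-01 2.33233331e+02]
d head 0.08750000000000002
[(164, np.float64(247.5), np.float64(268.3)), (167, np.float64(247.8), np.float64(268.5)), (170, np.float64(248.4), np.float64(269.2)), (173, np.float64(248.8), np.float64(269.5)), (176, np.float64(249.4), np.float64(269.7))]
[1.49489182e-01 2.33305494e+02]
d head 0.08750000000000002
ring now [ 0.71724975 -0.08004249  0.073     ] 0.08737195651907824 0.00424904458468091
s20.png (np.float64(290.8760245901639), np.float64(206.8780737704918)) [ 0.63846606 -0.07928684  0.073     ] 0.008781435901511439 0.009814193113636386
s21.png (np.float64(263.29100529100526), np.float64(195.1216931216931)) [ 0.71956109 -0.08232255  0.073     ] 0.08985870609153052 0.006336392816593702
```

```bash
python3 -m jog '[[[2.8,0,0],[0,0,0],1],[[2.8,0,0],[0,0,0],1],[[2.8,0,0],[0,0,0],1],[[2.8,0,0],[0,0,0],1]]'
python3 - <<'E'
from h import *
S,c=shot("side","s22.png"); S=S.astype(int); b=(254,186,274,204); k=S[b[1]:b[3],b[0]:b[2]]
for y in range(190,200): print(y,[(int(S[y,x,0]-S[y,x,1])) for x in range(254,274)],[int(S[y,x,1]) for x in range(254,274)])
E
```

```text
time_s: 36.55
position: [0.5457, -0.0623, 0.0709]
tcp_rot: [[0.997, -0.081, 0.002], [-0.081, -0.997, 0.001], [0.002, -0.001, -1.0]]
force: [-1.7, 1.4, 6.4]
opening: 0.268
190 [2, 3, 1, 2, 2, 2, 1, 1, 2, 2, 3, 3, 1, 14, 42, 62, 65, 64, 63, 64] [165, 194, 193, 186, 181, 180, 177, 174, 171, 171, 169, 168, 171, 140, 88, 56, 51, 53, 54, 53]
191 [1, -1, 0, 2, 3, 4, 3, 2, 4, 2, 3, 18, 30, 48, 63, 65, 63, 63, 63, 65] [109, 183, 181, 188, 188, 180, 175, 173, 173, 173, 170, 133, 105, 76, 54, 51, 54, 54, 54, 52]
192 [-3, -2, -1, 0, 2, 12, 6, 5, 11, 2, 1, 18, 48, 68, 66, 64, 63, 64, 63, 61] [174, 154, 135, 146, 148, 136, 149, 149, 140, 161, 165, 130, 74, 46, 50, 53, 54, 54, 54, 54]
193 [-5, -3, -2, -2, -1, 6, 1, 1, 1, -2, -1, 3, 7, 32, 60, 66, 65, 63, 62, 57] [219, 144, 112, 117, 123, 121, 130, 150, 153, 161, 162, 155, 144, 102, 57, 49, 52, 53, 51, 52]
194 [-5, -6, -6, -3, 0, -2, -4, 21, 21, 61, 12, -3, -3, 3, 32, 52, 63, 58, 112, 119] [224, 206, 203, 173, 135, 147, 153, 140, 136, 110, 151, 162, 162, 148, 140, 78, 50, 52, 65, 68]
195 [-5, -7, 4, 1, 0, -3, 53, 72, 17, 20, 69, 39, 6, -4, 13, 38, 62, 111, 135, 137] [223, 227, 192, 167, 154, 160, 117, 100, 142, 141, 104, 126, 149, 236, 217, 105, 46, 64, 72, 72]
196 [-8, 14, 37, 7, 0, -4, 69, 82, 5, 14, 104, 32, 0, -2, -3, 25, 115, 136, 136, 135] [228, 167, 108, 148, 160, 162, 105, 88, 153, 146, 74, 126, 226, 252, 239, 117, 58, 71, 72, 72]
197 [7, 46, 61, 4, 0, -1, 14, 79, 81, 73, 37, -1, -2, -2, -6, 25, 130, 137, 134, 134] [165, 81, 59, 149, 162, 161, 149, 90, 95, 99, 125, 228, 248, 251, 226, 105, 62, 72, 73, 72]
198 [44, 67, 67, 5, 0, 0, -3, 18, 28, 23, -2, -2, 0, -1, -5, 62, 133, 136, 134, 133] [79, 47, 48, 151, 160, 160, 163, 145, 138, 137, 231, 251, 250, 239, 186, 97, 67, 71, 72, 72]
199 [66, 66, 69, 5, -1, 0, -1, -1, -2, -1, -1, -1, 0, 0, -5, 75, 133, 135, 135, 133] [49, 49, 45, 146, 159, 163, 163, 162, 162, 157, 247, 237, 195, 167, 156, 97, 70, 72, 71, 73]
```

```bash
python3 -m jog '[[[0,0,0],[0,0,0],0.45],[[0,0,0],[0,0,0],0.45],[[0,0,0],[0,0,0],0.45],[[0,0,0],[0,0,0],0.45],[[0,0,-30],[0,0,0],0.45],[[0,0,-70],[0,0,0],0.45],[[0,0,-110],[0,0,0],0.4],[[-70,0,-150],[0,0,0],0.4],[[-70,0,-190],[0,0,0],0.4],[[-70,0,-250],[0,0,0],0.4],[[-70,0,-250],[0,0,0],0.4],[[-70,0,-250],[0,0,0],0.4]]'
python3 - <<'E'
from h import *
from lid import K
S,c=shot("side","s23.png"); S=S.astype(int)
w=np.clip(S[193:200,258:267,0]-S[193:200,258:267,1]-10,0,90); yy,xx=np.mgrid[193:200,258:267]; print((xx*w).sum()/w.sum(),(yy*w).sum()/w.sum())
A=rows([.53,.27,.34],R(cy),False)
Rt=R(cy,-19.2); p=K(96)+[0,0,.002]-Rt[:,2]*(-bot.grip_depth+.0); 
B=rows(K(96)+[0,0,.002]-Rt[:,2]*.11,Rt,frm=A); rows(K(96)+[0,0,.002],Rt,frm=B)
E
```

```text
time_s: 37.6
position: [0.4783, -0.0583, 0.3272]
tcp_rot: [[0.997, -0.08, 0.015], [-0.08, -0.997, -0.004], [0.015, 0.003, -1.0]]
force: [-0.2, 0.6, 0.6]
opening: 0.605
262.27363184079604 195.9402985074627
[26.2, -331.2, -16.3] [0.2, -0.6, -12.1] rows>= 8 tcp [0.53 0.27 0.34]
[214.0, -21.3, 32.5] [0.0, -19.2, 0.0] rows>= 6 tcp [0.739 0.319 0.307]
[-0.0, -0.0, 110.0] [0.0, 0.0, 0.0] rows>= 3 tcp [0.703 0.314 0.204]
```

```bash
python3 -m jog '[[[26,-331,-16],[0,0,-12.1],0.4],[[26,-331,-16],[0,0,-12.1],0.4],[[26,-331,-16],[0,0,-12.1],0.4],[[26,-331,-16],[0,0,-12.1],0.4],[[26,-331,-16],[0,0,-12.1],0.4],[[26,-331,-16],[0,0,-12.1],0.4],[[26,-331,-16],[0,0,-12.1],0.4],[[26,-331,-16],[0,0,-12.1],0.4],[[26,-331,-16],[0,0,-12.1],0.4],[[26,-331,-16],[0,0,-12.1],0.4]]'
python3 -m jog '[[[214,-21,32],[0,-19.2,0],0.4],[[214,-21,32],[0,-19.2,0],0.4],[[214,-21,32],[0,-19.2,0],0.4],[[214,-21,32],[0,-19.2,0],0.4],[[214,-21,32],[0,-19.2,0],0.4],[[214,-21,32],[0,-19.2,0],0.4],[[214,-21,32],[0,-19.2,0],0.4],[[214,-21,32],[0,-19.2,0],0.4],[[214,-21,32],[0,-19.2,0],0.4]]'
python3 - <<'E'
from h import *
from lid import K
Rt=R(cy,-19.2);B=rows(K(96)+[0,0,.002],Rt); 
for t in range(88,-1,-8): rows(K(t)+[0,0,.002],R(cy,-t*.2),frm=B)
rows(K(-2)+[0,0,.0],R(cy,0),frm=B)
E
```

```text
time_s: 38.48
position: [0.527, 0.2725, 0.3335]
tcp_rot: [[0.991, 0.135, -0.003], [0.135, -0.991, -0.0], [-0.003, -0.0, -1.0]]
force: [-0.1, -0.9, -0.7]
opening: 0.599
time_s: 39.23
position: [0.7368, 0.3179, 0.3029]
tcp_rot: [[0.935, 0.129, -0.329], [0.122, -0.992, -0.042], [-0.332, -0.0, -0.943]]
force: [0.6, 0.3, 0.6]
opening: 0.597
[1.4, -0.7, 104.8] [-0.1, 0.2, -0.1] rows>= 3 tcp [0.703 0.314 0.204]
[-19.5, -0.0, -0.8] [0.0, 1.6, 0.0] rows>= 1 tcp [0.686 0.312 0.211]
[-38.8, 0.0, 1.1] [-0.0, 3.2, 0.0] rows>= 1 tcp [0.667 0.31  0.215]
[-57.7, -0.0, 5.8] [-0.0, 4.8, -0.0] rows>= 2 tcp [0.648 0.307 0.217]
[-75.8, -0.0, 13.1] [-0.0, 6.4, -0.0] rows>= 2 tcp [0.628 0.304 0.216]
[-92.6, 0.0, 22.9] [-0.0, 8.0, -0.0] rows>= 3 tcp [0.609 0.302 0.212]
[-108.0, -0.0, 35.0] [0.0, 9.6, -0.0] rows>= 3 tcp [0.591 0.3   0.206]
[-121.4, -0.0, 49.2] [-0.0, 11.2, -0.0] rows>= 4 tcp [0.574 0.297 0.197]
[-132.8, -0.0, 65.2] [-0.0, 12.8, -0.0] rows>= 4 tcp [0.558 0.295 0.186]
[-141.8, -0.0, 82.7] [-0.0, 14.4, -0.0] rows>= 4 tcp [0.544 0.293 0.172]
[-148.2, -0.0, 101.3] [-0.0, 16.0, -0.0] rows>= 5 tcp [0.532 0.292 0.157]
[-152.0, -0.0, 120.7] [-0.0, 17.6, -0.0] rows>= 5 tcp [0.522 0.29  0.14 ]
[-153.0, -0.0, 140.4] [-0.0, 19.2, -0.0] rows>= 5 tcp [0.514 0.289 0.121]
[-152.3, -0.0, 147.3] [-0.0, 19.2, -0.0] rows>= 6 tcp [0.513 0.289 0.115]
```

```bash
python3 -m jog '[[[1.4,-0.7,40],[0,0,0],0.4],[[1.4,-0.7,80],[0,0,0],0.4],[[1.4,-0.7,105],[0,0,0],0.4],[[1.4,-0.7,105],[0,0,0],0.4],[[1.4,-0.7,105],[0,0,0],1],[[1.4,-0.7,105],[0,0,0],1],[[1.4,-0.7,105],[0,0,0],1],[[1.4,-0.7,105],[0,0,0],1],[[1.4,-0.7,105],[0,0,0],1],[[1.4,-0.7,105],[0,0,0],1],[[1.4,-0.7,105],[0,0,0],1],[[1.4,-0.7,105],[0,0,0],1]]'
```

```text
time_s: 40.23
position: [0.7061, 0.3127, 0.2065]
tcp_rot: [[0.938, 0.128, -0.323], [0.12, -0.992, -0.046], [-0.326, 0.004, -0.945]]
force: [1.7, -6.3, 4.9]
opening: 0.239
```

```bash
python3 -m jog '[[[-19.5,0,-0.8],[0,1.6,0],1],[[-38.8,0,1.1],[0,3.2,0],1],[[-57.7,0,5.8],[0,4.8,0],1],[[-75.8,0,13.1],[0,6.4,0],1],[[-92.6,0,22.9],[0,8,0],1],[[-108,0,35],[0,9.6,0],1],[[-121.4,0,49.2],[0,11.2,0],1],[[-132.8,0,65.2],[0,12.8,0],1],[[-141.8,0,82.7],[0,14.4,0],1],[[-148.2,0,101.3],[0,16,0],1],[[-152,0,120.7],[0,17.6,0],1],[[-153,0,138],[0,19.2,0],1]]'
python3 -m jog '[[[0,0,1],[0,0,0],1],[[0,0,3],[0,0,0],1],[[0,0,5],[0,0,0],1],[[0,0,5],[0,0,0],1]]'
```

```text
time_s: 41.23
position: [0.5182, 0.2888, 0.1253]
tcp_rot: [[0.991, 0.132, 0.007], [0.132, -0.991, -0.003], [0.007, 0.004, -1.0]]
force: [4.2, -8.4, 1.4]
opening: 0.245
time_s: 41.57
position: [0.5162, 0.2885, 0.1206]
tcp_rot: [[0.991, 0.132, -0.001], [0.132, -0.991, -0.004], [-0.001, 0.004, -1.0]]
force: [-3.2, -9.3, 7.7]
opening: 0.248
```

```bash
python3 -m jog '[[[0,0,0],[0,0,0],0.4],[[0,0,0],[0,0,0],0.4],[[0,0,0],[0,0,0],0.4],[[0,0,-35],[0,0,0],0.4],[[0,0,-60],[0,0,0],0.5],[[0,0,-60],[0,0,0],1],[[0,0,-60],[0,0,0],1],[[0,0,-60],[0,0,0],1],[[0,0,-60],[0,0,0],1],[[0,0,-60],[0,0,0],1],[[0,0,-60],[0,0,0],1],[[0,0,-60],[0,0,0],1]]'
python3 -m jog '[[[0,0,10],[0,0,0],1],[[0,0,18],[0,0,0],1],[[0,0,22],[0,0,0],1],[[0,0,24],[0,0,0],1],[[0,0,26],[0,0,0],1],[[0,0,26],[0,0,0],1]]'
```

```text
time_s: 42.57
position: [0.5156, 0.291, 0.1783]
tcp_rot: [[0.991, 0.131, -0.002], [0.131, -0.991, 0.001], [-0.002, -0.001, -1.0]]
force: [1.0, 0.2, -0.9]
opening: 0.063
time_s: 43.07
position: [0.5159, 0.2911, 0.1531]
tcp_rot: [[0.991, 0.131, -0.001], [0.131, -0.991, 0.001], [-0.0, -0.001, -1.0]]
force: [0.2, 1.0, 0.4]
opening: 0.004
```

```bash
python3 -m jog '[[[0,0,1.5],[0,0,0],1],[[0,0,1.5],[0,0,0],1],[[0,0,3],[0,0,0],1],[[0,0,3],[0,0,0],1]]'; python3 -m jog '[[[0,0,1],[0,0,0],1],[[0,0,2],[0,0,0],1],[[0,0,2],[0,0,0],1]]'
```

```text
time_s: 43.4
position: [0.5162, 0.2912, 0.1527]
tcp_rot: [[0.991, 0.131, 0.001], [0.131, -0.991, 0.001], [0.001, -0.001, -1.0]]
force: [-3.5, -1.9, 14.5]
opening: 0.008
time_s: 43.65
position: [0.5162, 0.2913, 0.1526]
tcp_rot: [[0.991, 0.131, 0.002], [0.131, -0.991, 0.001], [0.002, -0.001, -1.0]]
force: [-7.8, -3.1, 23.9]
opening: 0.005
```

```bash
python3 -m jog '[[[0,0,-40],[0,0,0],1],[[0,0,-80],[0,0,0],1],[[-60,0,-120],[0,0,0],0.5],[[-100,0,-150],[0,0,0],0.5],[[-100,0,-150],[0,0,0],0.5],[[-100,0,-150],[0,0,0],0.5],[[-100,0,-150],[0,0,0],0.5],[[-100,0,-150],[0,0,0],0.5],[[-100,0,-150],[0,0,0],0.5],[[-100,0,-150],[0,0,0],0.5]]'
python3 - <<'E'
from h import *
T,c=shot("top"); S,cs=shot("side")
a=cv2.resize(T[90:300,110:530],(800,400)); b=cv2.resize(S[140:290,150:420],(360,200)); o=np.zeros((600,800,3),np.uint8); o[:400]=a; o[400:,:360]=b
k=cv2.resize(S[170:215,240:320],(356,200),interpolation=2); o[400:,400:756]=k; cv2.imwrite("pics/fin.png",o[...,::-1])
E
```

```text
time_s: 44.48
position: [0.4176, 0.2778, 0.2969]
tcp_rot: [[0.992, 0.13, -0.002], [0.13, -0.992, 0.0], [-0.002, -0.001, -1.0]]
force: [-0.5, 1.0, -0.1]
opening: 0.474
```

View pics/fin.png

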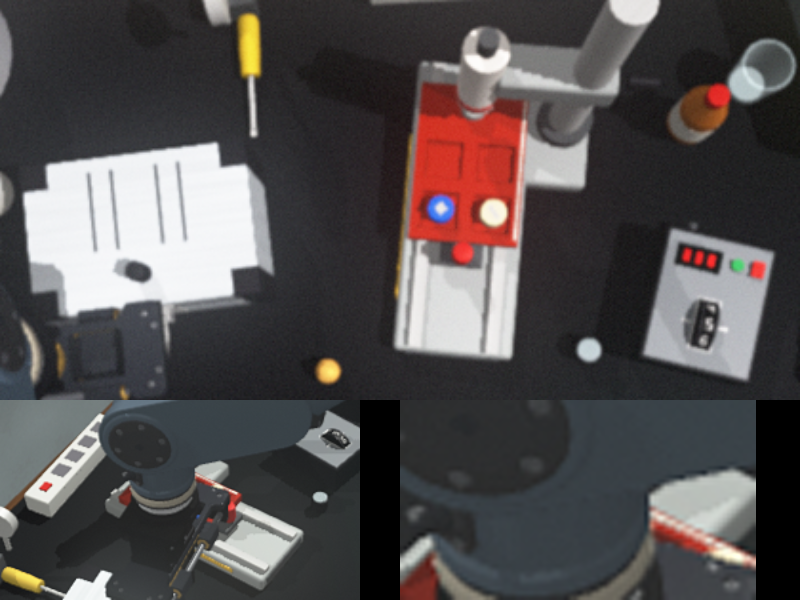

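```bash
python3 - <<'E'
from h import *
T,c=shot("top"); h=cv2.cvtColor(T,cv2.COLOR_RGB2HSV); x=R(-4.6)[:,0]
m={n:cv2.inRange(h[150:260,310:400],lo,hi) for n,lo,hi in(("blue",(100,80,80),(130,255,255)),("cream",(10,10,170),(40,130,255)))}
for n,k in m.items():
    k=cv2.morphologyEx(k,cv2.MORPH_CLOSE,np.ones((5,5))); q=max(cv2.findContours(k,0,2)[0],key=cv2.contourArea); o,r=cv2.minEnclosingCircle(q); p=onz(c,(o[0]+310,o[1]+150),.073); print(n,r,p, "recess now",np.array([.5112,-.03,0] if n=="blue" else [.5064,-.0898,0])+x*.087)
E
```

```text
blue 7.003539085388184 [ 0.5957528  -0.03662055  0.073     ] recess now [ 0.59791976 -0.03697731  0.        ]
cream 9.708344459533691 [ 0.59220364 -0.10273638  0.073     ] recess now [ 0.59311976 -0.09677731  0.        ]
```

```bash
python3 -c "
from rig import bot
print(bot.hand_in())"
```

```text
the job is handed in; nothing more can be done
None
```

The job is done and handed in at about 44.5 s. The hand-in gives no verdict, so what follows rests on my own checks.

- **Thumbwheel:** I rolled it from 2 to 5 in three one-digit strokes. The close-up shows 5 between the white marks.
- **Latch and lid:** My first try at the lever failed because the tool's tilt was out of reach. On the second the lever came up and the picture showed the hook off its keeper. I then opened the lid to about 1.65 rad.
- **Specimens:** Only cream and blue were in the case. Cream stands in recess 1 and blue in recess 2, faces up. Blue first sat about 6 mm off centre, so I regripped it and moved it over. Before the slide the close view put both within about 2 mm of their recess middles.
- **Stage:** I slid it about 87 mm. In the side view the red ring lies within about 1 mm of the line below the head's axis. The side camera's absolute positions were a few mm off, so I compared ring and head within that one picture.
- **Lid shut again:** Pressing the knob top with about 24 N met a firm stop at 152.6 mm. A fully shut lid would put it at 152 mm.

One check disagreed. After the slide, an automatic top-camera fit put cream 6 mm sideways in its recess. Its outline was too large and probably took in a white strip on the stage. Read by eye from the same view, cream is about 1 mm off across the stage.

I saw no sign of touching the measuring head, and nothing near the work looked displaced in the last top view. I did not measure the bystanders' positions.

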